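# Put the spare batteries away in the catch-locked drawer box

## Task

Put away all the block batteries lying in the metal sorting tray: open the wooden box's drawer, put every battery in it, then push the drawer fully shut. The knurled knob on the box works a catch that may or may not be holding the drawer and nothing shows which until the drawer is tried: if it will not come, a quarter turn of the knob either way frees it, but a quarter turn when it is free locks it. Leave the round tin and the tumbler where they are.

Things in the scene. Friction and masses are not known exactly. Their poses are not given: they have to be found in the camera images.
- chest: Fixed wooden drawer box, 170 deep (x) x 200 wide (y) x 84 mm high, front facing its own -x. Origin: on the table at the middle of the foot of its front face; z up. It and the tray change sides from start to start. The hidden cam under its knob holds the drawer over every other quarter turn: a quarter turn changes held to free or free to held (near a changeover up to an eighth of a turn more).
- drawer (a joint): How far the drawer is out, along the box's -x: 0 shut, 0.130 m fully out. About 1.5 N of friction, no spring, stays where left. With the catch on it gives only about 2 to 4 mm and then stops hard.
- drawer_handle (a point): Middle of the drawer's steel bar handle: bar 10 mm thick, 100 mm long along the box's y, its axis 60 mm above the table and 40 mm in front of the drawer's face (a 35 mm gap); moves with the drawer. Its two posts are at its ends. Axes as the box's. Free from above.
- drawer_in (a point): Centre of the drawer's inner floor, 14 mm above the table; moves with the drawer, axes as the box's. Inside 120 (x) x 160 (y) mm, walls 46 mm above this floor, front panel 65 mm. The handle bar lies at x = -0.112, z = 0.046 from here. Fully out, the whole inside is clear of the box. A small steel stud on a bracket stands halfway along the left (+y) wall and overhangs the inside by 12 mm.
- knob_grip (a point): On the axis of the catch knob, 101 mm above the table, the height to grip: round knurled steel knob, 38 mm diameter, 88 to 114 mm above the table, on the box's top at its x = 0.035, y = 0.074. This point is fixed to the box and does not turn. The knob turns about the vertical either way without stops against 0.12 N m of friction and stays where left. Turn it only with the drawer shut.
- tray: Fixed shallow aluminium sorting tray, 215 (x) x 256 (y) mm, floor 4 mm thick, rims and dividers 3 mm thick and 12 mm above the table. Origin: on the table at the middle of its far (+x) edge. Six equal cells, 2 along x by 3 along y, lie between x = -0.16 and 0; one long narrow cell lies before them, out to x = -0.215.
- battery0: Block battery (9 V shape), black with a coppery band near its terminal end, 46 x 26 x 17.5 mm, about 45 g, lying flat, long side along its own x (terminal studs, 2.5 mm long, at the +x end), z up; origin at the centre of its underside. Starts in one of the six equal cells of the tray at any yaw; may be absent (None) in a run.
- battery1: Block battery (9 V shape), black with a coppery band near its terminal end, 46 x 26 x 17.5 mm, about 45 g, lying flat, long side along its own x (terminal studs, 2.5 mm long, at the +x end), z up; origin at the centre of its underside. Starts in one of the six equal cells of the tray at any yaw; may be absent (None) in a run.
- battery2: Block battery (9 V shape), black with a coppery band near its terminal end, 46 x 26 x 17.5 mm, about 45 g, lying flat, long side along its own x (terminal studs, 2.5 mm long, at the +x end), z up; origin at the centre of its underside. Starts in one of the six equal cells of the tray at any yaw; may be absent (None) in a run.
- battery3: Block battery (9 V shape), black with a coppery band near its terminal end, 46 x 26 x 17.5 mm, about 45 g, lying flat, long side along its own x (terminal studs, 2.5 mm long, at the +x end), z up; origin at the centre of its underside. Starts in one of the six equal cells of the tray at any yaw; may be absent (None) in a run.
- battery4: Block battery (9 V shape), black with a coppery band near its terminal end, 46 x 26 x 17.5 mm, about 45 g, lying flat, long side along its own x (terminal studs, 2.5 mm long, at the +x end), z up; origin at the centre of its underside. Starts in one of the six equal cells of the tray at any yaw; may be absent (None) in a run.
- battery5: Block battery (9 V shape), black with a coppery band near its terminal end, 46 x 26 x 17.5 mm, about 45 g, lying flat, long side along its own x (terminal studs, 2.5 mm long, at the +x end), z up; origin at the centre of its underside. Starts in one of the six equal cells of the tray at any yaw; may be absent (None) in a run.
- tin: Bystander: round steel pocket tin, 40 mm diameter, 15 mm high, in the tray's long narrow cell; origin at the centre of its underside. Leave it there.
- tumbler: Bystander: green glass tumbler, 72 mm across, 85 mm high, standing; origin under its centre.
There are look-alikes about, which are no part of the job. Leave any purple or yellow look-alike of the battery3 alone.

How it is judged (in metres and radians):
On the way, in this order (a step that is already met when the one before it is completed fails the run):
1. the drawer is opened, at least 90 mm (value of joint drawer above 0.09 m), for 0.2 s.
2. every battery is in the drawer (x of battery0 in the frame of drawer_in between -0.063 and 0.063 m and y of battery0 in the frame of drawer_in between -0.083 and 0.083 m and z of battery0 in the frame of drawer_in between -0.01 and 0.048 m and x of battery1 in the frame of drawer_in between -0.063 and 0.063 m and y of battery1 in the frame of drawer_in between -0.083 and 0.083 m and z of battery1 in the frame of drawer_in between -0.01 and 0.048 m and x of battery2 in the frame of drawer_in between -0.063 and 0.063 m and y of battery2 in the frame of drawer_in between -0.083 and 0.083 m and z of battery2 in the frame of drawer_in between -0.01 and 0.048 m and x of battery3 in the frame of drawer_in between -0.063 and 0.063 m and y of battery3 in the frame of drawer_in between -0.083 and 0.083 m and z of battery3 in the frame of drawer_in between -0.01 and 0.048 m and x of battery4 in the frame of drawer_in between -0.063 and 0.063 m and y of battery4 in the frame of drawer_in between -0.083 and 0.083 m and z of battery4 in the frame of drawer_in between -0.01 and 0.048 m and x of battery5 in the frame of drawer_in between -0.063 and 0.063 m and y of battery5 in the frame of drawer_in between -0.083 and 0.083 m and z of battery5 in the frame of drawer_in between -0.01 and 0.048 m), for 0.2 s.
At the end, for the whole second after the job is handed in: Every battery present lies at rest inside the drawer and the drawer is shut to within 6 mm (all of step 2 and value of joint drawer below 0.006 m and velocity of joint drawer below 0.01 m/s and linear speed of each of battery0, battery1, battery2, battery3, battery4, battery5 below 0.03 m/s); the robot touches nothing.
It fails at once if the tin or the tumbler is moved by more than 50 mm (distance of any of tin, tumbler from where it was at the start of the episode above 0.05 m).
It fails at once if the tumbler is tipped over (angle between tumbler's own z axis and vertical above 0.5 rad).
Of battery0, battery1, battery2, battery3, battery4, battery5 only 4 to 6 are there at a start; the rules pass over those that are not, and their reading is None.
At some moment in a run one of battery0, battery1, battery2, battery3, battery4, battery5 may be knocked a few centimetres aside while the robot is not near it.
Once in a run the grip may slacken for a moment while it holds something.
It also fails if it takes over 210 s, if anything falls off the work surface, if the arm or the gripper's body presses on something with over 40 N, if the wrist force passes 120 N, or if a joint passes its speed limit or range.

## Robot

A 6-joint arm with a two-finger parallel gripper is mounted at the origin on the work surface. World frame = base frame: x ahead of the robot, y to its left, z up, the work surface at z = 0. Lengths are in mm, angles in rad, forces in N, time in s.
With the tool pointing down it reaches from about 300 to 775 mm from the base axis. Payload 14.6 kg.
Tool frame: the origin (TCP) lies at the very end of the fingers, on their centre line; the grasp point (between the pads) lies 19 mm behind it; z points along the fingers, y is the line along which they close (so a half turn about z gives the same grasp; the last joint's range is limited). The gripper opens to 85 mm and grips with 20 to 120 N. Pads are 22 mm wide; open, the fingers measure 114 mm over their backs; the gripper's body (76 mm by 85 mm) begins 54 mm behind the grasp point. The pads swing forward as they close: fully open they stand 13 mm farther back than shut.
Start: joints at [1.203, 0.3, 1.521, -0, 1.321, -0.067], TCP at [162.954, 525.296, 231.281] pointing down, gripper open.
Joint ranges: [-3.03, 3.03], [-0.79, 2.21], [0.23, 2.52], [-1.04, 4.18], [0, 3.07], [-2.55, 2.55]. Speed limits (rad/s): [2.22, 2.22, 2.57, 3.14, 3.14, 3.14].

## Interface

Orientations are given as a unit quaternion [x, y, z, w].
In Python, from cell import monitor, viewer, hand_in, models gives the robot as it stands.
- The arm moves only by the tool carry_out, never from a script. Its argument "plan" is a list of rows, each a list of 3 entries, a list of its own where there are three numbers: the shift along the tool's x, y, z in mm, then the turn, a rotation vector about the tool's x, y, z in degrees, then the closure, from -1 (fully open) to 1 (shut). A call has 1 to 5 rows; each row is the pose to reach, as a shift and turn from the pose commanded when the call began, along the tool's axes at that moment; what a row does not reach only later rows make up. A row lasts 1/8 s, in which the tool goes at most 62.5 mm and 10.7 degrees, less where a joint would pass 70% of its speed; a pose out of reach is approached as far as the arm can. A call with a gripper value outside its range is refused whole. The fingers move at their own pace and stop on an object; "grip_force" is the grip in N (left out, the last holds). Time passes only in rows, so rows that repeat a pose let the fingers close. It gives the time, the measured TCP pose, the force, the opening and the grip force at its end, in the units of the state.
- monitor.get_state(): the state, without advancing time (a new reading comes with each control period).
- viewer.capture(name): name is "scene" or "top"; returns the picture (384x512x3 uint8, red, green, blue); there is no depth.
- viewer.camera_info(name): a dict with "camera_matrix" (3x3 intrinsics, pixels), "rvec" (rotation vector, rad) and "tvec" (3), from world to camera coordinates, as OpenCV has them. Camera axes: x right, y down, z forward; pixel columns grow to the right and rows downward; lengths in mm; the calibration is good to about 2 mm. A picture is of the moment at which its call begins. camera_info takes no time and is no camera call.
- hand_in(): hands the job in; it is judged then, once.
Trained networks look in the newest picture that a camera, given by its name, has taken for a name from the list of things; names that differ only in an ending like _2 or _b are one class to them, and where a whole thing is asked for, a point or a joint stands for the part that bears it (a point fixed in the world has none). Each returns a list of dicts, best first, with "p" (0 to 1); they miss things now and then, are a little off and sometimes report something else, mostly with a low value. They report only what shows in the picture. A call takes as long as a camera call. They do not tell look-alikes from the thing itself.
- models.search_frame(thing, camera): "xyz" ([x, y, z] in mm, in world coordinates, good to about 4 mm: the middle of the surface that is visible of it).
The state is a dict: "time": time; "joint_positions": joint angles; "joint_velocities": joint speeds; "joint_torque": joint torques, N m; "ee_pos": TCP position; "orientation": TCP orientation; "wrist_force": force on the tool from outside, world axes, zero at the start; "wrist_torque": the same for the moment, N m; "opening": finger opening in mm; "finger_force": force on a finger pad.
Only numpy, scipy, OpenCV 4.12 (cv2) and the standard library are available. Lean on these libraries where they do the work, as an engineer would, in place of code of your own. Each camera call takes 0.05 s, during which the arm holds its last target. There are 200 camera calls.

## Working session

There is one attempt and no reset: what is moved stays moved. The work goes in short steps, Python scripts to look and compute and a tool call to move; the robot and the scene stay as the last step left them, time stands still between calls to the robot, and variables do not carry over. Pictures are saved under pics/ and viewed, at most 14 in all, crops included, and the job is handed in when it is done.

Besides the shell and the picture viewer there is one more tool, called after "Emit:" by a JSON object that holds its "method" and its "body". carry_out: Moves the arm, as the interface text tells. Its arguments: {"type":"object","properties":{"plan":{"type":"array"},"grip_force":{"type":"number"}},"required":["plan"]}

```bash
ls; mkdir -p pics; python3 - <<'E'
from cell import monitor,viewer,models
import cv2,numpy as np
s=monitor.get_state();print(s['time'],s['ee_pos'],s['orientation'],s['opening'])
for c in('scene','top'):
    im=viewer.capture(c);cv2.imwrite(f'pics/{c}0.png',cv2.resize(im[:,:,::-1],(800,600),interpolation=cv2.INTER_CUBIC))
    i=viewer.camera_info(c);R=cv2.Rodrigues(np.array(i['rvec'],float))[0];print(c,i['camera_matrix'],-R.T@np.array(i['tvec']).ravel(),R[2])
E
```

```text
pics
0.0 [162.87473383 525.07060131 230.68194924] [ 1.49843201e-01  9.88709581e-01 -6.01129490e-04 -1.33838385e-04] 85.4158326888276
scene [[369.19075137   0.         257.3928228 ]
 [  0.         369.19075137 189.07496937]
 [  0.           0.           1.        ]] [ 996.19779193 -316.40163019  696.62682173] [-0.52801784  0.40181576 -0.74815857]
top [[429.47854244   0.         266.70750222]
 [  0.         429.47854244 190.58000505]
 [  0.           0.           1.        ]] [ 463.10786917   12.65418564 1052.93247253] [ 0.10993334 -0.0025744  -0.99393563]
```

View pics/top0.png

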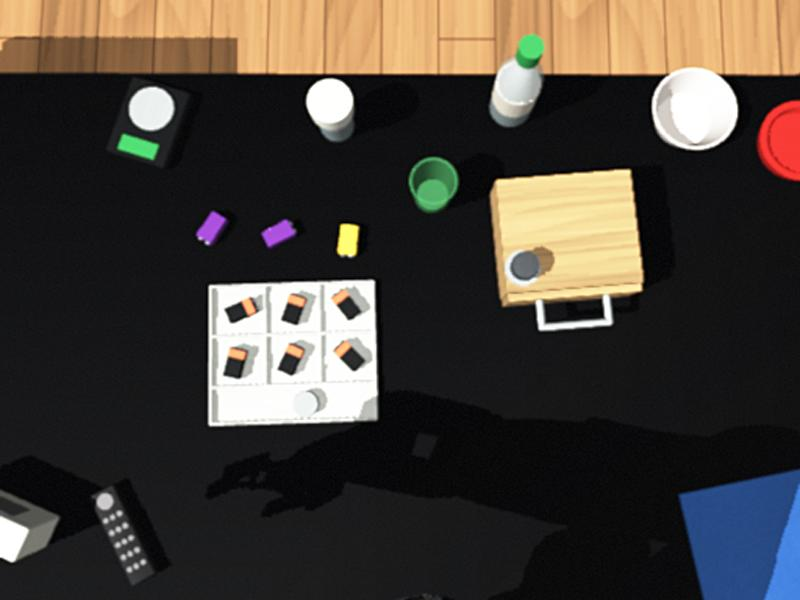

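View pics/scene0.png

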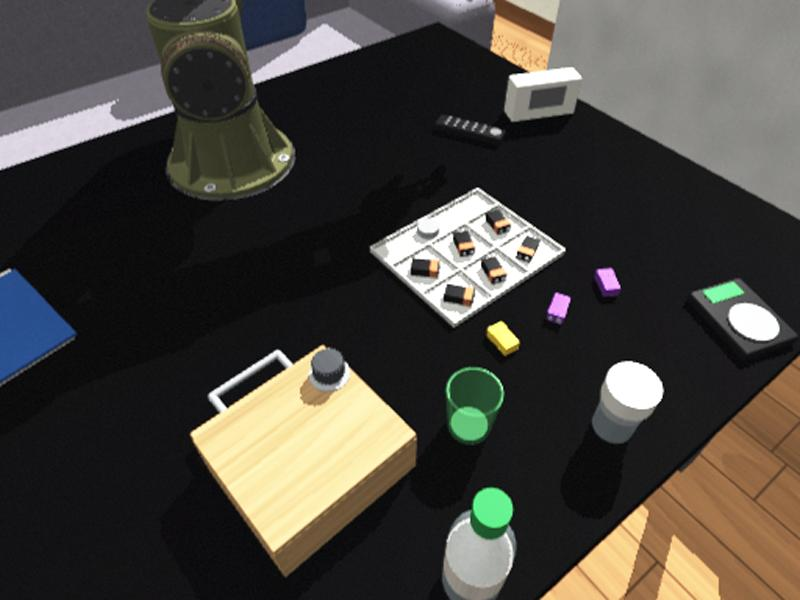

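Top view: six black/coppery batteries at (241,310), (294,308), (347,304), (235,362), (291,358), (349,355), one in each tray cell. The look-alikes are outside the tray: purple at (212,228) and (279,233), yellow at (348,240). The tin is at (306,403), the tumbler at (434,185), the chest knob at (525,266), and the handle runs (540,327)–(611,323). The in-tray ones match the description.

```bash
cat > h.py <<'E'
from cell import monitor,viewer,models
import cv2,numpy as np
from scipy.spatial.transform import Rotation as Ro
C={}
for c in('scene','top'):
    i=viewer.camera_info(c);K=np.array(i['camera_matrix'],float);R=cv2.Rodrigues(np.array(i['rvec'],float))[0];t=np.array(i['tvec'],float).ravel()
    C[c]=(K,R,t)
def onz(c,uv,z):
    K,R,t=C[c];o=-R.T@t;d=np.c_[np.atleast_2d(uv),np.ones(len(np.atleast_2d(uv)))]@np.linalg.inv(K).T@R
    return o+d*((z-o[2])/d[:,2])[:,None]
def tri(a,b):
    P=[C[c][0]@np.c_[C[c][1],C[c][2]] for c in('scene','top')]
    X=cv2.triangulatePoints(P[0],P[1],np.float64(a).reshape(-1,2).T,np.float64(b).reshape(-1,2).T);return (X[:3]/X[3]).T
def proj(c,X):
    K,R,t=C[c];return cv2.projectPoints(np.float64(X).reshape(-1,3),R,t,K,None)[0][:,0]
def batt(im,poly,c='top',zt=21.5,dark=70):
    """black+orange blobs in polygon (px) -> centre xy, yaw (towards orange), size"""
    m=np.zeros(im.shape[:2],np.uint8);cv2.fillPoly(m,[np.int32(poly)],255)
    hsv=cv2.cvtColor(im,cv2.COLOR_RGB2HSV)
    org=(hsv[...,1]>110)&(hsv[...,0]<20)&(hsv[...,2]>90)&(m>0);blk=(hsv[...,2]<dark)&(m>0)
    n,l,st,ce=cv2.connectedComponentsWithStats((org|blk).astype(np.uint8));out=[]
    for k in range(1,n):
        o=np.argwhere((l==k)&org)
        if st[k,4]<60 or len(o)<12: continue
        px=np.argwhere(l==k)[:,::-1]
        X=onz(c,px,zt)[:,:2];(ctr,sz,a)=cv2.minAreaRect(np.float32(X))
        if sz[0]<sz[1]: a+=90
        O=onz(c,o[:,::-1],zt)[:,:2].mean(0)-X.mean(0);u=np.array([np.cos(np.radians(a)),np.sin(np.radians(a))])
        if O@u<0:a+=180
        out.append((np.round(ctr,1),round((a+180)%360-180,1),np.round(sz,1),st[k,4],ce[k].round(1),o[:,::-1].mean(0).round(1)))
    return out
E
python3 - <<'E'
from h import *
S=.64;s=lambda *p:(np.array(p)+.5)*S-.5
top=viewer.capture('top');sc=viewer.capture('scene')
tp=s((212,286),(374,282),(376,388),(212,390));sp=s((475,190),(565,250),(455,322),(400,275),(430,215))
sp=s((476,196),(560,248),(456,318),(385,262))
for r in batt(top,tp):print(r)
B=batt(sc,sp,'scene')
for r in B:print('sc',r)
a=[(212,397),(280,354),(193,436),(323,347),(415,437),(287,557),(328,356)]
b=[(540,327),(611,323),(503,293),(496,180),(631,170),(641,283),(525,263)]
# knob,tray corners
a=[(207,397),(280,353),(328,356),(323,347),(415,434),(193,436),(477,190),(565,250),(456,325),(371,250)]
b=[(610,323),(539,327),(525,262),(500,293),(496,180),(641,284),(208,426),(208,286),(375,280),(378,420)]
n='hr hl knob cfl cbl cfr tray tray tray tray'.split()
X=tri(s(*a),s(*b))
for k,x,e in zip(n,X,s(*b)):print(k,x.round(1),(proj('top',x)-e).round(1))
for th,c in(('chest','top'),('drawer_handle','top'),('knob_grip','top'),('tray','top'),('tumbler','top'),('tin','top')):
    print(th,[(np.round(q['xyz']),round(q['p'],2)) for q in models.search_frame(th,c)][:3])
r=models.search_frame('battery0','top');print([(np.round(q['xyz'],1),round(q['p'],2)) for q in r])
print([(np.round(q['xyz'],1),round(q['p'],2)) for q in models.search_frame('battery0','scene')])
cv2.imwrite('pics/crop1.png',np.hstack([cv2.resize(top[170:280,125:250,::-1],(395,348)),cv2.resize(sc[110:215,230:370,::-1],(400,348),interpolation=2)]))
E
```

```text
(array([567.6, 119.8]), 39.0, array([43.7, 22.5]), np.int32(162), array([221.2, 194.5]), array([217.4, 189.8]))
(array([561. , 200.5]), -18.3, array([25.3, 41.1]), np.int32(173), array([187.8, 197.3]), array([189.6, 192.3]))
(array([558.7, 280.6]), -64.8, array([24.3, 43.6]), np.int32(172), array([154.2, 198.3]), array([158.9, 196. ]))
(array([488.2, 114.6]), 45.4, array([42.5, 21.9]), np.int32(170), array([223.2, 227.3]), array([218.9, 223.2]))
(array([483.7, 202.8]), -23.6, array([24.1, 42. ]), np.int32(176), array([186.1, 229.3]), array([188.3, 224.3]))
(array([477.9, 288.1]), -12.5, array([25.7, 41.5]), np.int32(186), array([150.4, 231.8]), array([151.6, 226.4]))
sc (array([479.9, 285.6]), -12.6, array([32.4, 55.8]), np.int32(89), array([317.1, 142.7]), array([319. , 143.6]))
sc (array([485.5, 200.6]), -21.2, array([26.9, 55.3]), np.int32(108), array([295.3, 155.5]), array([296.5, 157.5]))
sc (array([492.1, 111.6]), 46.1, array([42. , 35.9]), np.int32(147), array([270.5, 171.4]), array([276.9, 172.4]))
sc (array([562.5, 196.9]), -14.1, array([30. , 52.6]), np.int32(81), array([31
[... 903 characters left out ...]
,  22.]), 0.64)]
[(array([557.3, 278. ,  23.5]), 0.82), (array([562.6, 198.8,  20.9]), 0.69), (array([566.1, 124.3,  22.1]), 0.69), (array([679.6, 229.5,  15.2]), 0.67), (array([684.8, 334. ,  17.6]), 0.6), (array([485.3, 205.2,  20.2]), 0.59), (array([472.9, 290.5,  23.1]), 0.52), (array([486.5, 112.4,  23. ]), 0.48), (array([664.7, 118.8,  13.6]), 0.47)]
[(array([490.3, 195.9,  24. ]), 0.75), (array([689.7, 327.2,  17.7]), 0.71), (array([492. , 111.6,  24.5]), 0.64), (array([564.9, 194. ,  20.9]), 0.63), (array([482.9, 287. ,  18.2]), 0.56), (array([568.7, 114.6,  17. ]), 0.53), (array([561.5, 276.8,  21.1]), 0.5), (array([672.1, 109.6,  20.2]), 0.48), (array([682.8, 220.7,  18. ]), 0.46)]
```

View pics/crop1.png

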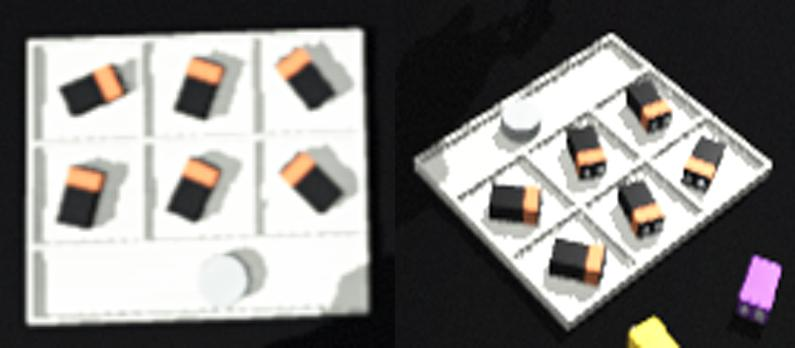

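The crop confirms six black batteries with a coppery band and two studs, one per cell; the purple and yellow look-alikes lie outside the tray. Next I fit the chest and tray poses.

```bash
cat >> h.py <<'E'
def to(x,y,z,yaw=None,start=None):
    """shift/turn (tool axes) from present pose to TCP x,y,z, tool y at world angle yaw (mod 180), tool down"""
    s=monitor.get_state();p=np.array(s['ee_pos']);R=Ro.from_quat(s['orientation'])
    cur=np.degrees(np.arctan2(*R.as_matrix()[[1,0],1]))
    if yaw is None: yaw=cur
    q1=np.degrees(np.arctan2(y,x))
    c=[yaw+180*k for k in range(-2,3) if abs(q1-yaw-180*k)<140]
    yaw=min(c,key=lambda a:abs(a-q1)if start is None else abs(a-cur))
    a=np.radians(yaw);T=Ro.from_matrix(np.array([[-np.sin(a),np.cos(a),0],[np.cos(a),np.sin(a),0],[0,0,-1]]))
    tx=-1
    rv=(R.inv()*T).as_rotvec(degrees=True)
    print('tcp',p.round(1),'yaw',round(cur,1),'->',round(yaw,1),'SHIFT',R.inv().apply(np.array([x,y,z])-p).round(1),'TURN',rv.round(1),'F',np.round(s['wrist_force'],1),'open',round(s['opening'],1),'t',round(s['time'],2))
E
python3 - <<'E'
from h import *
from scipy.optimize import least_squares
S=.64;s=lambda p:(np.array(p)+.5)*S-.5
# box frame pts, pixels (scene, top)
P=[((-52,-52,60),(209,397),(611,324)),((-52,52,60),(279,354),(539,328)),((35,74,114),(328,356),(525,262)),((170,100,84),(415,435),(496,180)),((0,-100,84),(193,436),(641,284)),((170,-100,84),(287,557),(631,170)),((0,100,84),(325,346),None)]
def f(q):
    M=Ro.from_euler('z',q[2]);r=[]
    for X,a,b in P:
        W=M.apply(X)+[q[0],q[1],0]
        for c,u in(('scene',a),('top',b)):
            if u is not None:r+=list((proj(c,W)[0]-s(u)))
    return np.array(r)
q=least_squares(f,[584,-221,.055],loss='soft_l1').x;print('chest',q.round(3),f(q).round(1))
M=Ro.from_euler('z',q[2])
for n,v in(('handle',(-52,0,60)),('knob',(35,74,101)),('drawer_in out',(60-130,0,14))):print(n,(M.apply(v)+[q[0],q[1],0]).round(1))
h=(M.apply((-52,0,0))+[q[0],q[1],0]);to(h[0],h[1],160,np.degrees(q[2]))
to(h[0],h[1],41,np.degrees(q[2]))
E
```

```text
chest [ 5.84660e+02 -2.18732e+02  7.70000e-02] [  0.6  -0.1  -1.4  -1.   -0.1  -0.7   0.1  -0.2  -1.    3.   -0.2   2.1
   0.5  -0.2  -0.4  -0.   -1.8   1.6   0.9  -0.5 -10.6  -2.7  -1.    0.
   2.4   0.4]
handle [ 532.8 -222.7   60. ]
knob [ 613.9 -142.3  101. ]
drawer_in out [ 514.9 -224.1   14. ]
tcp [163.  525.3 231.3] yaw 72.8 -> 4.4 SHIFT [-574.9 -604.8   71.3] TURN [-0.   0.  68.4] F [ 0.5 -0.4 -0.3] open 85.2 t 0.6
tcp [163.  525.3 231.3] yaw 72.8 -> 4.4 SHIFT [-574.9 -604.8  190.3] TURN [-0.   0.  68.4] F [ 0.5 -0.4 -0.3] open 85.2 t 0.6
```

Emit:
{"method": "carry_out", "body": {"plan": [[[-575,-605,71],[0,0,69],-0.3],[[-575,-605,71],[0,0,69],-0.3],[[-575,-605,71],[0,0,69],-0.3],[[-575,-605,71],[0,0,69],-0.3],[[-575,-605,71],[0,0,69],-0.3]], "grip_force": 60}}

```text
time: 1.23
ee_pos: [301.4, 244.4, 204.9]
orientation: [0.583, 0.813, 0.0, 0.0]
wrist_force: [0.5, 0.7, 0.1]
opening: 55.8
finger_force: 0.0
```

```bash
python3 -c "
from h import *
to(532.8,-222.7,160,3.6)"
```

```text
tcp [301.4 244.4 204.9] yaw 18.7 -> 3.6 SHIFT [-516.7   69.2   44.9] TURN [ 0.  -0.  15.1] F [0.5 0.7 0.1] open 55.8 t 1.23
```

Emit:
{"method": "carry_out", "body": {"plan": [[[-517,69,45],[0,0,15],-0.1],[[-517,69,45],[0,0,15],-0.1],[[-517,69,45],[0,0,15],-0.1],[[-517,69,45],[0,0,15],-0.1],[[-517,69,45],[0,0,15],-0.1]]}}

```text
time: 1.85
ee_pos: [441.3, -34.2, 178.1]
orientation: [0.682, 0.732, 0.0, 0.0]
wrist_force: [1.4, 0.9, -0.1]
opening: 46.9
finger_force: 0.0
```

```bash
python3 -c "
from h import *
to(532.8,-222.7,130,3.6)"
```

```text
tcp [441.3 -34.2 178.1] yaw 4.0 -> 3.6 SHIFT [-194.4   78.    48.2] TURN [0.1 0.  0.4] F [ 1.4  0.9 -0.1] open 46.9 t 1.85
```

Emit:
{"method": "carry_out", "body": {"plan": [[[-194,78,48],[0,0,0],0.25],[[-194,78,48],[0,0,0],0.25],[[-194,78,48],[0,0,0],0.25],[[-194,78,48],[0,0,0],0.25],[[-194,78,48],[0,0,0],0.25]]}}

```text
time: 2.48
ee_pos: [532.0, -221.4, 128.9]
orientation: [0.682, 0.731, -0.0, -0.001]
wrist_force: [1.3, 0.4, -0.5]
opening: 32.0
finger_force: 0.0
```

```bash
python3 -c "
from h import *
to(533,-223,41,3.6)
t=viewer.capture('top');s=viewer.capture('scene')
cv2.imwrite('pics/c2.png',np.hstack([cv2.resize(t[100:230,290:430,::-1],(400,371)),cv2.resize(s[180:310,100:240,::-1],(400,371))]))"
```

```text
tcp [ 532.  -221.4  128.9] yaw 3.9 -> 3.6 SHIFT [-1.8  0.9 87.9] TURN [-0.1 -0.   0.3] F [ 1.3  0.4 -0.5] open 32.0 t 2.48
```

View pics/c2.png

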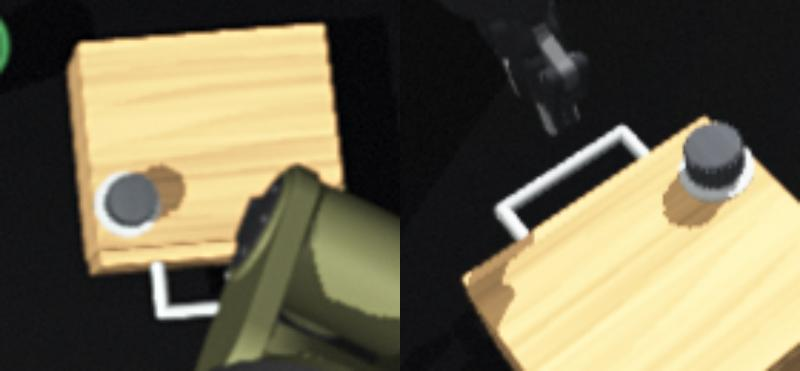

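The gripper hangs over the handle bar in both views. I'll descend and grip.

Emit:
{"method": "carry_out", "body": {"plan": [[[-2,1,50],[0,0,0],0.25],[[-2,1,70],[0,0,0],0.25],[[-2,1,85],[0,0,0],0.25],[[-2,1,88],[0,0,0],0.25],[[-2,1,88],[0,0,0],0.4]]}}

```text
time: 3.2
ee_pos: [533.6, -221.9, 42.8]
orientation: [0.682, 0.732, 0.0, 0.001]
wrist_force: [-0.3, -0.0, 0.9]
opening: 25.6
finger_force: 0.0
```

Emit:
{"method": "carry_out", "body": {"plan": [[[0,0,0],[0,0,0],1],[[0,0,0],[0,0,0],1],[[0,0,0],[0,0,0],1],[[0,0,0],[0,0,0],1],[[0,0,0],[0,0,0],1]]}}

```text
time: 3.82
ee_pos: [533.1, -222.2, 43.0]
orientation: [0.682, 0.732, -0.0, 0.0]
wrist_force: [-7.0, 0.2, 7.5]
opening: 7.8
finger_force: 58.6
```

Emit:
{"method": "carry_out", "body": {"plan": [[[0,-2,0],[0,0,0],1],[[0,-4,0],[0,0,0],1],[[0,-6,0],[0,0,0],1],[[0,-7,0],[0,0,0],1],[[0,-7,0],[0,0,0],1]]}}

```text
time: 4.45
ee_pos: [526.9, -222.7, 43.0]
orientation: [0.682, 0.732, 0.0, 0.001]
wrist_force: [0.6, 1.2, 6.9]
opening: 7.8
finger_force: 59.0
```

Emit:
{"method": "carry_out", "body": {"plan": [[[0,-6,0],[0,0,0],1],[[0,-15,0],[0,0,0],1],[[0,-27,0],[0,0,0],1],[[0,-39,0],[0,0,0],1],[[0,-45,0],[0,0,0],1]]}}

```text
time: 5.08
ee_pos: [481.7, -226.4, 43.0]
orientation: [0.682, 0.732, 0.0, 0.001]
wrist_force: [1.7, -2.4, 4.7]
opening: 7.6
finger_force: 58.9
```

Emit:
{"method": "carry_out", "body": {"plan": [[[0,-15,0],[0,0,0],1],[[0,-33,0],[0,0,0],1],[[0,-51,0],[0,0,0],1],[[0,-67,0],[0,0,0],1],[[0,-76,0],[0,0,0],1]]}}

```text
time: 5.7
ee_pos: [405.7, -232.8, 43.0]
orientation: [0.682, 0.732, -0.0, 0.002]
wrist_force: [3.3, -12.6, 2.4]
opening: 7.9
finger_force: 58.8
```

Emit:
{"method": "carry_out", "body": {"plan": [[[0,0,0],[0,0,0],1],[[0,0,0],[0,0,0],1],[[0,0,0],[0,0,0],0.3],[[0,0,0],[0,0,0],0.25],[[0,0,0],[0,0,0],0.25]]}}

```text
time: 6.32
ee_pos: [405.4, -230.9, 41.8]
orientation: [0.682, 0.732, -0.0, -0.0]
wrist_force: [-0.3, 0.4, -1.0]
opening: 32.2
finger_force: 0.0
```

Emit:
{"method": "carry_out", "body": {"plan": [[[0,0,-40],[0,0,0],0.25],[[0,0,-100],[0,0,0],0.2],[[-60,60,-120],[0,0,0],0],[[100,0,-120],[0,0,0],0],[[200,0,-120],[0,0,0],0]]}}

```text
time: 6.95
ee_pos: [416.0, -150.4, 158.6]
orientation: [0.682, 0.731, -0.0, -0.001]
wrist_force: [1.1, 0.5, 1.1]
opening: 42.4
finger_force: 0.0
```

```bash
python3 -c "
from h import *
to(478,288,110,0)
t=viewer.capture('top');s=viewer.capture('scene')
cv2.imwrite('pics/c3.png',np.hstack([cv2.resize(t[100:260,270:430,::-1],(400,400)),cv2.resize(s[160:320,80:240,::-1],(400,400))]))"
```

```text
tcp [ 416.  -150.4  158.6] yaw 4.0 -> 0 SHIFT [433.   92.2  49. ] TURN [-0.1 -0.1  4. ] F [1.1 0.5 1.1] open 42.4 t 6.95
```

View pics/c3.png

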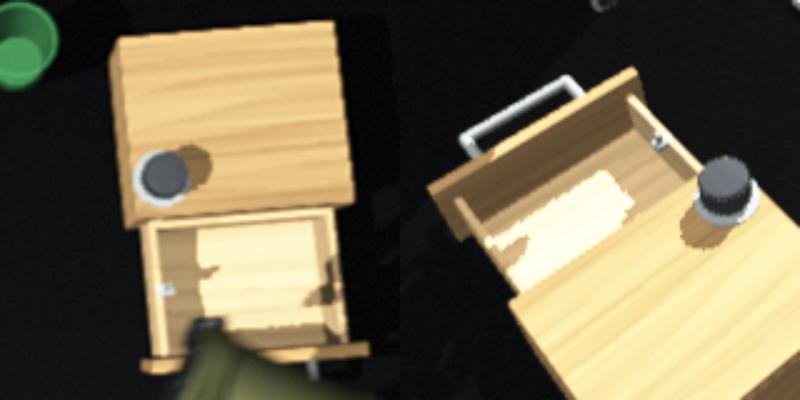

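The drawer is open. In the crop the interior is empty, the stud shows at (165,289), and the knob is at (163,175). The catch was free. Next: precise battery and drawer positions from both views.

```bash
cat >> h.py <<'E'
def look():
    S=.64;s=lambda *p:(np.array(p)+.5)*S-.5
    A=batt(viewer.capture('top'),s((212,286),(374,282),(376,388),(212,390)),'top',13)
    B=batt(viewer.capture('scene'),s((476,196),(560,248),(456,318),(385,262)),'scene',13)
    for a in A:
        b=[b for b in B if np.hypot(*(b[0]-a[0]))<25]
        z=tri(b[0][4],a[4])[0].round(1) if b else None
        print('batt',a[0],'yaw',a[1],a[2],'| scene',b[0][0] if b else None,'tri',z)
E
python3 - <<'E'
from h import *
look()
o=np.array([270,100])
for n,a,z in(('wall BR',(328,215),60),('wall BL',(150,222),60),('knob',(166,176),114)):print(n,onz('top',np.array(a)/2.5+o-.3,z).round(1))
q=np.radians(4);print((np.array([405.5,-231])+112*np.array([np.cos(q),np.sin(q)])).round(1))
E
```

```text
batt [568.4 120.5] yaw 37.2 [44.2 24.8] | scene [564.9 122.8] tri [567.2 119.1  15.2]
batt [561.6 202.6] yaw -18.3 [26.4 42.2] | scene [557.5 204.3] tri [560.8 201.1  11.9]
batt [559.8 283.4] yaw -65.4 [25.3 44.8] | scene None tri None
batt [489.  114.8] yaw 45.3 [42.8 23.7] | scene [485.5 116.8] tri [488.3 114.6  16.6]
batt [483.5 204.7] yaw -22.3 [25.5 43.3] | scene [479.2 207. ] tri [483.  203.1  18.3]
batt [477.7 290.4] yaw -12.5 [27.1 42.4] | scene [473.4 293.1] tri [477.1 288.6  15.1]
wall BR [[ 584.6 -302.7   60. ]]
wall BL [[ 577.9 -136.6   60. ]]
knob [[ 612.6 -143.3  114. ]]
[ 517.2 -223.2]
```

```bash
cat >> h.py <<'E'
def TR(yaw):
    a=np.radians(yaw);return Ro.from_matrix(np.array([[np.sin(a),np.cos(a),0],[-np.cos(a),np.sin(a),0],[0,0,-1]]))
def chain(*poses,maxd=220,maxa=42):
    """poses (x,y,z,yaw): yaw = world angle of tool y, taken nearest to q1 (mod 180)"""
    s=monitor.get_state();p=np.array(s['ee_pos']);R=Ro.from_quat(s['orientation']);cur=np.degrees(np.arctan2(*R.as_matrix()[[1,0],1]))
    print('at',p.round(1),round(cur,1),'open',round(s['opening'],1),'t',round(s['time'],2))
    for x,y,z,w in poses:
        q1=np.degrees(np.arctan2(y,x));w=min((w+180*k for k in range(-3,4)),key=lambda a:abs(a-q1))
        P=np.array([x,y,z],float);n=int(max(1,np.ceil(np.linalg.norm(P-p)/maxd),np.ceil(abs(w-cur)/maxa)))
        p0,c0=p,cur
        for k in range(1,n+1):
            t=p0+(P-p0)*k/n;c=c0+(w-c0)*k/n;T=TR(c)
            print('  ->',t.round(0),round(c,1),'SHIFT',R.inv().apply(t-p).round(1),'TURN',(R.inv()*T).as_rotvec(degrees=True).round(1))
            p,cur,R=t,c,T
def slot(dx,dy):
    q=np.radians(4);return 517+dx*np.cos(q)-dy*np.sin(q),-223.5+dx*np.sin(q)+dy*np.cos(q)
E
python3 - <<'E'
from h import *
print(Ro.from_quat(monitor.get_state()['orientation']).as_matrix().round(2),TR(4).as_matrix().round(2))
chain((477.5,290,90,77.5),(477.5,290,7,77.5))
E
```

```text
Traceback (most recent call last):
  File "h.py", line 53, in TR
    a=np.radians(yaw);return Ro.from_matrix(np.array([[np.sin(a),np.cos(a),0],[-np.cos(a),np.sin(a),0],[0,0,-1]]))
                             ~~~~~~~~~~~~~~^^^^^^^^^^^^^^^^^^^^^^^^^^^^^^^^^^^^^^^^^^^^^^^^^^^^^^^^^^^^^^^^^^^^^^^
  File "scipy/spatial/transform/_rotation.pyx", line 1143, in scipy.spatial.transform._rotation.Rotation.from_matrix
ValueError: Non-positive determinant (left-handed or null coordinate frame) in rotation matrix 0: [[ 0.06975647  0.99756405  0.        ]
 [-0.99756405  0.06975647  0.        ]
 [ 0.          0.         -1.        ]].
```

x = y×z gives (−sin, cos, 0), so the sign in `TR` was flipped.

```bash
sed -i 's/\[\[np.sin(a),np.cos(a),0\],\[-np.cos(a)/[[-np.sin(a),np.cos(a),0],[np.cos(a)/' h.py
python3 - <<'E'
from h import *
print(Ro.from_quat(monitor.get_state()['orientation']).as_matrix().round(2),TR(4).as_matrix().round(2))
chain((477.5,290,90,77.5),(477.5,290,7,77.5))
E
```

```text
[[-0.07  1.    0.  ]
 [ 1.    0.07 -0.  ]
 [-0.    0.   -1.  ]] [[-0.07  1.    0.  ]
 [ 1.    0.07  0.  ]
 [ 0.    0.   -1.  ]]
at [ 416.6 -150.7  160. ] 4.2 open 42.4 t 7.15
  -> [437.  -4. 137.] 28.6 SHIFT [145.1  30.9  23.3] TURN [  0.    0.  -24.4]
  -> [457. 143. 113.] 53.1 SHIFT [119.3  88.1  23.3] TURN [  0.    0.  -24.4]
  -> [478. 290.  90.] 77.5 SHIFT [ 72.1 129.6  23.3] TURN [  0.    0.  -24.4]
  -> [478. 290.   7.] 77.5 SHIFT [ 0.  0. 83.] TURN [0. 0. 0.]
```

Emit:
{"method": "carry_out", "body": {"plan": [[[145,31,23],[0,0,-24],0],[[145,31,23],[0,0,-24],0],[[145,31,23],[0,0,-24],0],[[145,31,23],[0,0,-24],0]]}}

```text
time: 7.65
ee_pos: [437.6, -4.1, 136.5]
orientation: [0.514, 0.858, -0.0, -0.0]
wrist_force: [0.8, -0.1, 0.0]
opening: 42.8
finger_force: 0.0
```

Emit:
{"method": "carry_out", "body": {"plan": [[[119,88,23],[0,0,-24],0],[[119,88,23],[0,0,-24],0],[[119,88,23],[0,0,-24],0],[[119,88,23],[0,0,-24],0]]}}

```text
time: 8.15
ee_pos: [459.5, 141.7, 113.4]
orientation: [0.325, 0.946, -0.0, -0.0]
wrist_force: [-0.2, -0.5, 0.4]
opening: 42.6
finger_force: 0.0
```

Emit:
{"method": "carry_out", "body": {"plan": [[[72,130,23],[0,0,-25],0],[[72,130,23],[0,0,-25],0],[[72,130,23],[0,0,-25],0],[[72,130,23],[0,0,-25],0],[[72,130,23],[0,0,-25],0]]}}

```text
time: 8.78
ee_pos: [482.7, 286.8, 90.9]
orientation: [0.115, 0.993, -0.0, -0.0]
wrist_force: [0.1, -0.1, 0.4]
opening: 42.9
finger_force: 0.0
```

```bash
python3 -c "
from h import *
chain((477.5,290,7,77.5))
s=viewer.capture('scene')
cv2.imwrite('pics/c4.png',cv2.resize(s[80:220,230:390,::-1],(640,560)))"
```

```text
at [482.7 286.8  90.9] 76.8 open 42.9 t 8.78
  -> [478. 290.   7.] 77.5 SHIFT [ 5.8  2.  83.9] TURN [-0.   0.  -0.7]
```

View pics/c4.png

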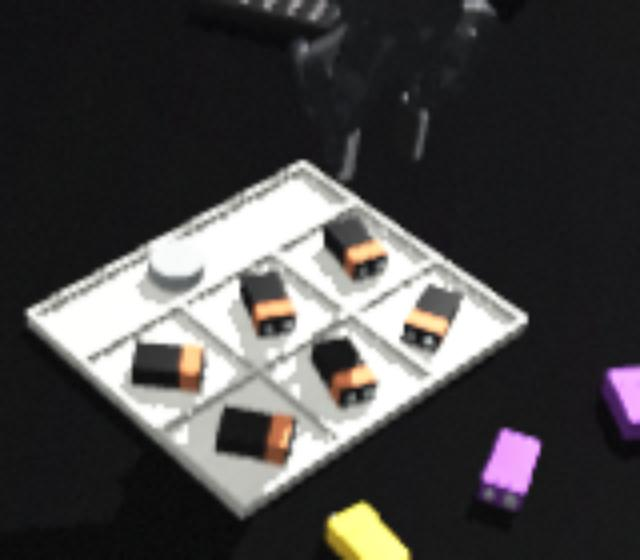

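The open fingers straddle the far-left battery at crop (355,245). I'll descend and grip.

Emit:
{"method": "carry_out", "body": {"plan": [[[6,2,40],[0,0,-1],0],[[6,2,65],[0,0,-1],0],[[6,2,78],[0,0,-1],0],[[6,2,83],[0,0,-1],0],[[6,2,83],[0,0,-1],0]]}}

```text
time: 9.45
ee_pos: [477.1, 291.8, 8.3]
orientation: [0.104, 0.995, 0.0, 0.0]
wrist_force: [-0.3, -0.4, -0.0]
opening: 42.8
finger_force: 0.0
```

Emit:
{"method": "carry_out", "body": {"plan": [[[0,0,0],[0,0,0],1],[[0,0,0],[0,0,0],1],[[0,0,0],[0,0,0],1],[[0,0,0],[0,0,0],1]], "grip_force": 50}}

```text
time: 9.95
ee_pos: [477.3, 292.2, 8.8]
orientation: [0.104, 0.995, 0.0, 0.001]
wrist_force: [-1.1, -1.0, 6.0]
opening: 24.8
finger_force: 50.1
```

```bash
python3 -c "
from h import *
a=slot(28,-46)
chain((477,292,140,77.5),(*a,150,94),(*a,22,94))"
```

```text
at [477.3 292.2   8.8] 78.1 open 24.8 t 9.95
  -> [477. 292. 140.] 77.5 SHIFT [ 1.000e-01 -1.000e-01 -1.312e+02] TURN [0.1 0.1 0.6]
  -> [495. 152. 142.] 36.6 SHIFT [ -47.6 -132.7   -2.5] TURN [ 0.   0.  40.9]
  -> [513.  12. 145.] -4.2 SHIFT [-122.9  -69.2   -2.5] TURN [ 0.   0.  40.9]
  -> [ 530. -128.  148.] -45.1 SHIFT [-138.2   28.1   -2.5] TURN [ 0.   0.  40.9]
  -> [ 548. -267.  150.] -86.0 SHIFT [-86.1 111.7  -2.5] TURN [ 0.   0.  40.9]
  -> [ 548. -267.   22.] -86.0 SHIFT [ -0.   0. 128.] TURN [0. 0. 0.]
```

```bash
sed -i 's/for k in range(-3,4)),key=lambda a:abs(a-q1))/for k in range(-3,4) if abs(w+180*k-q1)<133),key=lambda a:abs(a-cur))/' h.py; python3 -c "
from h import *
a=slot(28,-46)
chain((477,292,140,77.5),(*a,150,94),(*a,22,94))"
```

```text
at [477.3 292.2   8.8] 78.1 open 24.8 t 9.95
  -> [477. 292. 140.] 77.5 SHIFT [ 1.000e-01 -1.000e-01 -1.312e+02] TURN [0.1 0.1 0.6]
  -> [501. 106. 143.] 83.0 SHIFT [ -63.5 -176.9   -3.3] TURN [ 0.   0.  -5.5]
  -> [524. -81. 147.] 88.5 SHIFT [ -46.3 -182.2   -3.3] TURN [ 0.   0.  -5.5]
  -> [ 548. -267.  150.] 94.0 SHIFT [ -28.6 -185.8   -3.3] TURN [ 0.   0.  -5.5]
  -> [ 548. -267.   22.] 94.0 SHIFT [  0.  -0. 128.] TURN [0. 0. 0.]
```

Emit:
{"method": "carry_out", "body": {"plan": [[[0,0,-20],[0,0,0],1],[[0,0,-70],[0,0,0],1],[[0,0,-130],[0,0,0],1],[[0,0,-130],[0,0,0],1]]}}

```text
time: 10.45
ee_pos: [478.4, 292.9, 142.8]
orientation: [0.104, 0.995, 0.002, 0.004]
wrist_force: [1.0, -0.1, -0.9]
opening: 24.6
finger_force: 49.3
```

Emit:
{"method": "carry_out", "body": {"plan": [[[-20,-45,-1],[0,0,-1],1],[[-42,-95,-2],[0,0,-3],1],[[-63,-145,-3],[0,0,-4],1],[[-63,-177,-3],[0,0,-5],1],[[-63,-177,-3],[0,0,-5],1]]}}

```text
time: 11.08
ee_pos: [501.3, 104.0, 140.2]
orientation: [0.062, 0.998, -0.0, -0.0]
wrist_force: [-0.0, 0.8, -1.4]
opening: 24.9
finger_force: 49.4
```

Emit:
{"method": "carry_out", "body": {"plan": [[[-15,-45,-1],[0,0,-1],1],[[-30,-95,-2],[0,0,-3],1],[[-40,-145,-3],[0,0,-4],1],[[-46,-182,-3],[0,0,-5],1],[[-46,-182,-3],[0,0,-5],1]]}}

```text
time: 11.7
ee_pos: [525.4, -81.8, 143.2]
orientation: [0.018, 1.0, 0.0, -0.0]
wrist_force: [1.1, 0.6, -0.6]
opening: 24.7
finger_force: 55.2
```

Emit:
{"method": "carry_out", "body": {"plan": [[[-8,-45,-1],[0,0,-1],1],[[-15,-95,-2],[0,0,-3],1],[[-24,-145,-3],[0,0,-4],1],[[-29,-186,-3],[0,0,-6],1],[[-29,-186,-3],[0,0,-6],1]]}}

```text
time: 12.32
ee_pos: [548.3, -268.3, 145.9]
orientation: [-0.035, 0.999, 0.0, -0.0]
wrist_force: [0.2, 0.9, -0.7]
opening: 24.3
finger_force: 55.2
```

```bash
python3 -c "
from h import *
a=slot(28,-46)
chain((*a,22,94))
look()"
```

```text
at [ 548.3 -268.3  145.9] 94.0 open 24.3 t 12.32
  -> [ 548. -267.   22.] 94.0 SHIFT [ -0.    0.8 123.9] TURN [ 0. -0. -0.]
batt [568.3 120.7] yaw 37.2 [44.2 24.3] | scene [564.9 122.8] tri [567.3 119.2  16.2]
batt [561.4 202.4] yaw -17.4 [26.3 42.4] | scene [557.5 204.3] tri [560.9 201.1  11.6]
batt [559.8 283.4] yaw -65.4 [25.3 44.8] | scene None tri None
batt [489.  114.8] yaw 45.3 [42.8 23.7] | scene [485.6 117.1] tri [488.4 114.7  16.6]
batt [483.5 204.7] yaw -22.3 [25.5 43.3] | scene [479.5 207.1] tri [483.1 202.9  18.8]
```

Emit:
{"method": "carry_out", "body": {"plan": [[[0,1,50],[0,0,0],1],[[0,1,95],[0,0,0],1],[[0,1,117],[0,0,0],1],[[0,1,124],[0,0,0],1],[[0,1,124],[0,0,0],1]]}}

```text
time: 13.05
ee_pos: [548.4, -265.6, 23.3]
orientation: [-0.036, 0.999, -0.0, 0.0]
wrist_force: [-0.0, 0.2, -0.3]
opening: 24.5
finger_force: 55.2
```

Emit:
{"method": "carry_out", "body": {"plan": [[[0,0,0],[0,0,0],0.28],[[0,0,0],[0,0,0],0.28],[[0,0,0],[0,0,0],0.28],[[0,0,-40],[0,0,0],0.28],[[0,0,-95],[0,0,0],0.2]]}}

```text
time: 13.68
ee_pos: [547.3, -266.1, 117.9]
orientation: [-0.035, 0.999, 0.001, -0.001]
wrist_force: [0.3, -0.5, 0.3]
opening: 33.9
finger_force: 0.0
```

```bash
python3 -c "
from h import *
a=slot(28,-2)
chain((483.3,204,90,67.7),(483.3,204,7,67.7),(483.3,204,140,67.7),(*a,140,94),(*a,22,94))
t=viewer.capture('top');s=viewer.capture('scene')
cv2.imwrite('pics/c5.png',np.hstack([cv2.resize(t[150:260,300:430,::-1],(400,338)),cv2.resize(s[180:290,100:230,::-1],(400,338))]))"
```

```text
at [ 547.3 -266.1  117.9] 94.0 open 33.9 t 13.68
  -> [ 526. -109.  109.] 85.3 SHIFT [ 10.2 157.8   9.6] TURN [ 0.1 -0.1  8.8]
  -> [505.  47.  99.] 76.5 SHIFT [ 34.2 154.4   9.3] TURN [0.  0.  8.8]
  -> [483. 204.  90.] 67.7 SHIFT [ 57.4 147.4   9.3] TURN [0.  0.  8.8]
  -> [483. 204.   7.] 67.7 SHIFT [ 0.  0. 83.] TURN [0. 0. 0.]
  -> [483. 204. 140.] 67.7 SHIFT [   0.    0. -133.] TURN [0. 0. 0.]
  -> [514. -10. 140.] 80.8 SHIFT [-109.7 -186.1    0. ] TURN [  0.    0.  -13.1]
  -> [ 545. -224.  140.] 94.0 SHIFT [ -64.5 -206.1    0. ] TURN [  0.    0.  -13.2]
  -> [ 545. -224.   22.] 94.0 SHIFT [  0.   0. 118.] TURN [0. 0. 0.]
```

View pics/c5.png

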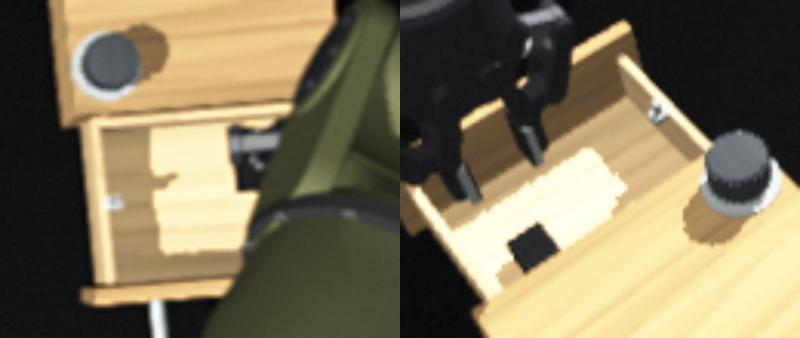

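Battery 1 lies flat at the back right of the drawer (scene crop (532,247)). On to the second.

Emit:
{"method": "carry_out", "body": {"plan": [[[0,30,-30],[0,0,0],0],[[10,90,-30],[0,0,4],0],[[10,158,-30],[0,0,9],0],[[10,158,-30],[0,0,9],0]]}}

```text
time: 14.28
ee_pos: [526.5, -106.5, 148.0]
orientation: [0.042, 0.999, 0.0, 0.0]
wrist_force: [0.0, 0.0, 0.1]
opening: 42.8
finger_force: 0.0
```

Emit:
{"method": "carry_out", "body": {"plan": [[[17,60,10],[0,0,4],0],[[34,120,20],[0,0,9],0],[[34,154,20],[0,0,9],0],[[34,154,20],[0,0,9],0]]}}

```text
time: 14.78
ee_pos: [506.4, 48.1, 127.7]
orientation: [0.12, 0.993, 0.0, 0.0]
wrist_force: [-0.6, -0.9, -0.8]
opening: 42.6
finger_force: 0.0
```

Emit:
{"method": "carry_out", "body": {"plan": [[[25,60,10],[0,0,4],0],[[50,120,20],[0,0,9],0],[[57,147,39],[0,0,9],0],[[57,147,39],[0,0,9],0],[[57,147,39],[0,0,9],0]]}}

```text
time: 15.4
ee_pos: [486.9, 202.1, 88.9]
orientation: [0.199, 0.98, -0.0, 0.0]
wrist_force: [0.8, 0.9, 0.8]
opening: 43.1
finger_force: 0.0
```

```bash
python3 -c "
from h import *
chain((483.3,204,7,67.7))"
```

```text
at [486.9 202.1  88.9] 67.0 open 43.1 t 15.4
  -> [483. 204.   7.] 67.7 SHIFT [ 4.1  0.4 81.9] TURN [-0.   0.  -0.7]
```

Emit:
{"method": "carry_out", "body": {"plan": [[[4,0,40],[0,0,-1],0],[[4,0,65],[0,0,-1],0],[[4,0,77],[0,0,-1],0],[[4,0,81],[0,0,-1],0],[[4,0,81],[0,0,-1],0]]}}

```text
time: 16.02
ee_pos: [483.2, 204.6, 8.5]
orientation: [0.191, 0.982, 0.0, 0.0]
wrist_force: [-0.3, -0.6, 0.3]
opening: 42.7
finger_force: 0.0
```

Emit:
{"method": "carry_out", "body": {"plan": [[[0,0,0],[0,0,0],1],[[0,0,0],[0,0,0],1],[[0,0,0],[0,0,0],1],[[0,0,0],[0,0,0],1]]}}

```text
time: 16.52
ee_pos: [483.3, 205.0, 8.8]
orientation: [0.19, 0.982, 0.0, 0.001]
wrist_force: [-0.4, -0.7, 8.1]
opening: 24.6
finger_force: 50.0
```

Emit:
{"method": "carry_out", "body": {"plan": [[[0,0,-20],[0,0,0],1],[[0,0,-70],[0,0,0],1],[[0,0,-130],[0,0,0],1],[[0,0,-130],[0,0,0],1]]}}

```text
time: 17.02
ee_pos: [484.5, 205.6, 142.6]
orientation: [0.19, 0.982, 0.002, 0.004]
wrist_force: [-0.3, -0.8, -0.8]
opening: 24.8
finger_force: 49.2
```

```bash
python3 -c "
from h import *
a=slot(28,-2)
chain((*a,140,94),(*a,22,94))"
```

```text
at [484.5 205.6 142.6] 68.1 open 24.8 t 17.02
  -> [515.  -9. 141.] 81.0 SHIFT [-108.2 -187.7    0.9] TURN [  0.3   0.4 -13. ]
  -> [ 545. -224.  140.] 94.0 SHIFT [ -63.4 -207.2    1.3] TURN [  0.   0. -13.]
  -> [ 545. -224.   22.] 94.0 SHIFT [  0.  -0. 118.] TURN [0. 0. 0.]
```

Emit:
{"method": "carry_out", "body": {"plan": [[[-25,-45,0],[0,0,-3],1],[[-52,-95,0],[0,0,-7],1],[[-80,-145,0],[0,0,-10],1],[[-108,-188,1],[0,0,-13],1],[[-108,-188,1],[0,0,-13],1]]}}

```text
time: 17.65
ee_pos: [512.6, -12.6, 136.1]
orientation: [0.08, 0.997, -0.0, -0.0]
wrist_force: [0.4, 0.8, -1.1]
opening: 24.3
finger_force: 49.3
```

Emit:
{"method": "carry_out", "body": {"plan": [[[-15,-50,0],[0,0,-3],1],[[-32,-105,0],[0,0,-7],1],[[-48,-160,0],[0,0,-10],1],[[-63,-207,1],[0,0,-13],1],[[-63,-207,1],[0,0,-13],1]]}}

```text
time: 18.27
ee_pos: [542.4, -226.0, 134.8]
orientation: [-0.034, 0.999, 0.0, -0.0]
wrist_force: [-0.1, 1.3, -0.0]
opening: 25.0
finger_force: 49.4
```

```bash
python3 -c "
from h import *
a=slot(28,-2)
chain((*a,22,94))
look()"
```

```text
at [ 542.4 -226.   134.8] 93.9 open 25.0 t 18.27
  -> [ 545. -224.   22.] 94.0 SHIFT [ -2.9   2.3 112.8] TURN [ 0.  -0.  -0.1]
batt [568.3 120.7] yaw 37.2 [44.2 24.3] | scene [564.9 122.8] tri [567.2 119.   15.9]
batt [561.6 202.6] yaw -18.3 [26.4 42.2] | scene [557.5 204.3] tri [560.8 201.1  11.9]
batt [559.8 283.4] yaw -65.4 [25.3 44.8] | scene None tri None
batt [489.  114.8] yaw 45.3 [42.8 23.7] | scene [485.6 117.1] tri [488.4 114.7  16.6]
```

Next is (488.5,115.3), yaw 45.3, so tool yaw −45/135.

Emit:
{"method": "carry_out", "body": {"plan": [[[-3,2,50],[0,0,0],1],[[-3,2,85],[0,0,0],1],[[-3,2,106],[0,0,0],1],[[-3,2,113],[0,0,0],1],[[-3,2,113],[0,0,0],1]]}}

```text
time: 19.0
ee_pos: [545.7, -221.1, 23.1]
orientation: [-0.036, 0.999, 0.0, 0.0]
wrist_force: [0.6, -0.3, -1.2]
opening: 24.5
finger_force: 49.4
```

Emit:
{"method": "carry_out", "body": {"plan": [[[0,0,0],[0,0,0],0.28],[[0,0,0],[0,0,0],0.28],[[0,0,0],[0,0,0],0.28],[[0,0,-40],[0,0,0],0.28],[[0,0,-95],[0,0,0],0.2]]}}

```text
time: 19.62
ee_pos: [544.7, -221.7, 118.0]
orientation: [-0.035, 0.999, 0.001, -0.001]
wrist_force: [1.1, -0.4, 0.6]
opening: 33.8
finger_force: 0.0
```

```bash
python3 -c "
from h import *
chain((500,-50,140,125),(488.4,115.5,90,135.3))"
```

```text
at [ 544.7 -221.7  118. ] 94.0 open 33.8 t 19.62
  -> [500. -50. 140.] 125.0 SHIFT [ 32.6 174.5 -21.7] TURN [  0.1  -0.1 -31. ]
  -> [488. 116.  90.] 135.3 SHIFT [-85.4 142.2  50. ] TURN [  0.    0.  -10.3]
```

Emit:
{"method": "carry_out", "body": {"plan": [[[0,30,-22],[0,0,0],0],[[15,90,-22],[0,0,-10],0],[[33,150,-22],[0,0,-20],0],[[33,174,-22],[0,0,-31],0],[[33,174,-22],[0,0,-31],0]]}}

```text
time: 20.25
ee_pos: [500.2, -49.6, 140.2]
orientation: [-0.302, 0.953, -0.0, 0.0]
wrist_force: [-0.4, -0.7, -0.2]
opening: 42.9
finger_force: 0.0
```

Emit:
{"method": "carry_out", "body": {"plan": [[[-30,50,10],[0,0,-5],0],[[-60,100,25],[0,0,-10],0],[[-85,142,50],[0,0,-10],0],[[-85,142,50],[0,0,-10],0],[[-85,142,50],[0,0,-10],0]]}}

```text
time: 20.88
ee_pos: [488.9, 113.3, 90.0]
orientation: [-0.382, 0.924, -0.0, 0.0]
wrist_force: [0.6, -0.5, -0.1]
opening: 42.7
finger_force: 0.0
```

```bash
python3 -c "
from h import *
chain((488.4,115.5,7,135.3))"
```

```text
at [488.9 113.3  90. ] 134.9 open 42.7 t 20.88
  -> [488. 116.   7.] 135.3 SHIFT [-1.2  1.9 83. ] TURN [-0.   0.  -0.4]
```

Emit:
{"method": "carry_out", "body": {"plan": [[[-1,2,40],[0,0,0],0.1],[[-1,2,65],[0,0,0],0.1],[[-1,2,78],[0,0,0],0.1],[[-1,2,82],[0,0,0],0.1],[[-1,2,82],[0,0,0],0.1]]}}

```text
time: 21.5
ee_pos: [488.1, 116.1, 8.4]
orientation: [-0.383, 0.924, -0.0, 0.0]
wrist_force: [-0.2, -0.1, 0.0]
opening: 38.3
finger_force: 0.0
```

Emit:
{"method": "carry_out", "body": {"plan": [[[0,0,0],[0,0,0],1],[[0,0,0],[0,0,0],1],[[0,0,0],[0,0,0],1],[[0,0,0],[0,0,0],1]]}}

```text
time: 22.0
ee_pos: [488.2, 116.5, 8.9]
orientation: [-0.383, 0.924, -0.0, 0.001]
wrist_force: [-1.2, -2.8, 6.7]
opening: 24.7
finger_force: 49.9
```

Emit:
{"method": "carry_out", "body": {"plan": [[[0,0,-20],[0,0,0],1],[[0,0,-70],[0,0,0],1],[[0,0,-130],[0,0,0],1],[[0,0,-130],[0,0,0],1]]}}

```text
time: 22.5
ee_pos: [489.5, 116.8, 142.5]
orientation: [-0.383, 0.924, -0.001, 0.004]
wrist_force: [-0.6, 0.2, -1.3]
opening: 24.6
finger_force: 49.2
```

```bash
python3 -c "
from h import *
a=slot(28,42)
chain((500,-50,145,120),(*a,140,94),(*a,22,94))"
```

```text
at [489.5 116.8 142.5] 135.1 open 24.6 t 22.5
  -> [500. -50. 145.] 120.0 SHIFT [ 110.7 -125.3   -2.6] TURN [-0.2  0.4 15.1]
  -> [ 542. -180.  140.] 94.0 SHIFT [  28.4 -133.3    5. ] TURN [ 0.  0. 26.]
  -> [ 542. -180.   22.] 94.0 SHIFT [  0.   0. 118.] TURN [0. 0. 0.]
```

Emit:
{"method": "carry_out", "body": {"plan": [[[28,-31,0],[0,0,4],1],[[60,-67,0],[0,0,8],1],[[90,-100,-1],[0,0,12],1],[[111,-125,-3],[0,0,15],1],[[111,-125,-3],[0,0,15],1]]}}

```text
time: 23.12
ee_pos: [497.5, -52.0, 140.4]
orientation: [-0.258, 0.966, 0.0, -0.0]
wrist_force: [0.2, -0.5, -0.9]
opening: 24.5
finger_force: 49.3
```

Emit:
{"method": "carry_out", "body": {"plan": [[[7,-33,0],[0,0,7],1],[[15,-70,0],[0,0,14],1],[[22,-105,0],[0,0,20],1],[[28,-133,0],[0,0,26],1],[[28,-133,0],[0,0,26],1]]}}

```text
time: 23.75
ee_pos: [540.1, -179.9, 140.0]
orientation: [-0.035, 0.999, 0.0, -0.0]
wrist_force: [0.0, 0.1, -0.5]
opening: 24.4
finger_force: 49.3
```

```bash
python3 -c "
from h import *
a=slot(28,42)
chain((*a,22,94))
look()
s=viewer.capture('scene')
cv2.imwrite('pics/c6.png',cv2.resize(s[150:300,90:260,::-1],(680,600)))"
```

```text
at [ 540.1 -179.9  140. ] 94.0 open 24.4 t 23.75
  -> [ 542. -180.   22.] 94.0 SHIFT [-2.00e+00  1.00e-01  1.18e+02] TURN [ 0. -0. -0.]
batt [568.4 120.5] yaw 37.2 [44.2 24.8] | scene [564.9 122.8] tri [567.2 119.1  15.9]
batt [561.4 202.4] yaw -17.4 [26.3 42.4] | scene [557.5 204.3] tri [560.8 200.9  12. ]
batt [559.8 283.4] yaw -65.4 [25.3 44.8] | scene None tri None
```

View pics/c6.png

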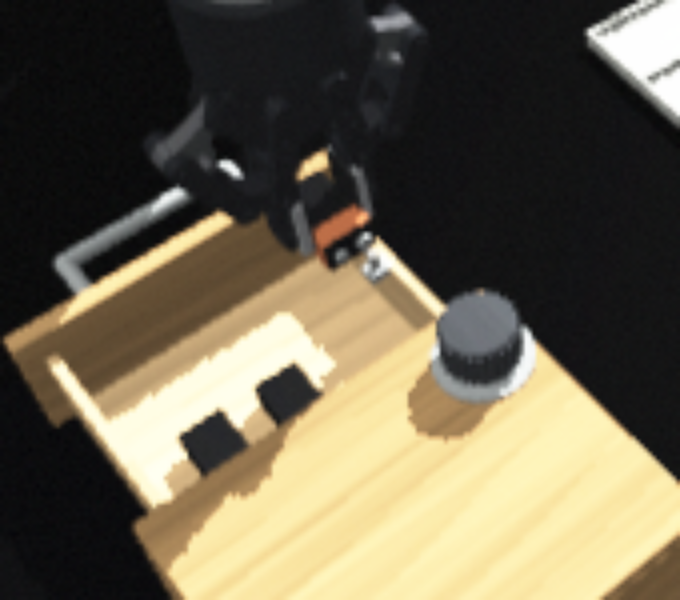

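Two batteries lie at the back of the drawer (crop (213,442), (288,392)), the third is held, and the stud is at (376,262), clear of the slot.

Emit:
{"method": "carry_out", "body": {"plan": [[[-2,0,50],[0,0,0],1],[[-2,0,90],[0,0,0],1],[[-2,0,110],[0,0,0],1],[[-2,0,117],[0,0,0],1],[[-2,0,117],[0,0,0],1]]}}

```text
time: 24.52
ee_pos: [542.1, -178.9, 24.1]
orientation: [-0.036, 0.999, -0.0, 0.0]
wrist_force: [0.2, -0.1, -0.0]
opening: 24.2
finger_force: 49.3
```

Emit:
{"method": "carry_out", "body": {"plan": [[[0,0,0],[0,0,0],0.28],[[0,0,0],[0,0,0],0.28],[[0,0,0],[0,0,0],0.28],[[0,0,-40],[0,0,0],0.28],[[0,0,-95],[0,0,0],0.2]]}}

```text
time: 25.15
ee_pos: [541.3, -179.2, 119.0]
orientation: [-0.035, 0.999, 0.001, -0.001]
wrist_force: [1.0, -1.2, -0.4]
opening: 34.3
finger_force: 0.0
```

```bash
python3 -c "
from h import *
chain((520,-50,140,115),(567.8,120,90,127.2))"
```

```text
at [ 541.3 -179.2  119. ] 94.0 open 34.3 t 25.15
  -> [520. -50. 140.] 115.0 SHIFT [ 12.1 130.4 -20.8] TURN [  0.1  -0.1 -21. ]
  -> [568. 120.  90.] 127.2 SHIFT [-115.2  133.9   50. ] TURN [  0.    0.  -12.2]
```

Emit:
{"method": "carry_out", "body": {"plan": [[[0,20,-21],[0,0,0],0.1],[[5,70,-21],[0,0,-9],0.1],[[12,130,-21],[0,0,-18],0.1],[[12,130,-21],[0,0,-21],0.1],[[12,130,-21],[0,0,-21],0.1]]}}

```text
time: 25.78
ee_pos: [520.9, -50.3, 140.1]
orientation: [-0.217, 0.976, -0.0, 0.0]
wrist_force: [0.8, -0.5, 0.0]
opening: 38.6
finger_force: 0.0
```

Emit:
{"method": "carry_out", "body": {"plan": [[[-40,46,10],[0,0,-5],0.1],[[-80,93,25],[0,0,-10],0.1],[[-115,134,50],[0,0,-12],0.1],[[-115,134,50],[0,0,-12],0.1],[[-115,134,50],[0,0,-12],0.1]]}}

```text
time: 26.4
ee_pos: [568.4, 118.6, 89.8]
orientation: [-0.317, 0.948, -0.0, -0.0]
wrist_force: [0.1, -0.7, 0.2]
opening: 38.4
finger_force: 0.0
```

```bash
python3 -c "
from h import *
chain((567.8,120.3,7,127.2))"
```

```text
at [568.4 118.6  89.8] 127.0 open 38.4 t 26.4
  -> [568. 120.   7.] 127.2 SHIFT [-0.6  1.7 82.8] TURN [-0.  -0.  -0.2]
```

Emit:
{"method": "carry_out", "body": {"plan": [[[-1,2,40],[0,0,0],0.1],[[-1,2,65],[0,0,0],0.1],[[-1,2,78],[0,0,0],0.1],[[-1,2,82],[0,0,0],0.1],[[-1,2,82],[0,0,0],0.1]]}}

```text
time: 27.02
ee_pos: [568.3, 121.4, 8.6]
orientation: [-0.317, 0.948, -0.0, 0.001]
wrist_force: [1.2, 0.1, 0.2]
opening: 38.3
finger_force: 0.0
```

Emit:
{"method": "carry_out", "body": {"plan": [[[0,0,0],[0,0,0],1],[[0,0,0],[0,0,0],1],[[0,0,0],[0,0,0],1],[[0,0,0],[0,0,0],1]]}}

```text
time: 27.52
ee_pos: [568.5, 121.7, 9.0]
orientation: [-0.318, 0.948, -0.0, 0.001]
wrist_force: [-0.7, -1.3, 6.0]
opening: 24.6
finger_force: 50.3
```

Emit:
{"method": "carry_out", "body": {"plan": [[[0,0,-20],[0,0,0],1],[[0,0,-70],[0,0,0],1],[[0,0,-130],[0,0,0],1],[[0,0,-130],[0,0,0],1]]}}

```text
time: 28.02
ee_pos: [569.8, 122.1, 144.1]
orientation: [-0.318, 0.948, -0.001, 0.005]
wrist_force: [-0.5, 1.0, -0.7]
opening: 24.8
finger_force: 49.4
```

```bash
python3 -c "
from h import *
a=slot(-28,-46)
chain((510,-80,145,110),(*a,140,94),(*a,22,94))"
```

```text
at [569.8 122.1 144.1] 127.1 open 24.8 t 28.02
  -> [510. -80. 145.] 110.0 SHIFT [ 169.5 -125.2   -1.8] TURN [-0.2  0.5 17.1]
  -> [ 492. -271.  140.] 94.0 SHIFT [  82.1 -173.7    5. ] TURN [ 0.  0. 16.]
  -> [ 492. -271.   22.] 94.0 SHIFT [  0.   0. 118.] TURN [0. 0. 0.]
```

Emit:
{"method": "carry_out", "body": {"plan": [[[40,-30,0],[0,0,4],1],[[85,-63,0],[0,0,8],1],[[130,-96,-1],[0,0,12],1],[[169,-125,-2],[0,0,17],1],[[169,-125,-2],[0,0,17],1]]}}

```text
time: 28.65
ee_pos: [507.4, -82.3, 140.2]
orientation: [-0.172, 0.985, -0.0, -0.0]
wrist_force: [-0.3, 0.1, 0.4]
opening: 24.6
finger_force: 49.5
```

Emit:
{"method": "carry_out", "body": {"plan": [[[20,-43,0],[0,0,4],1],[[42,-90,0],[0,0,8],1],[[63,-135,0],[0,0,12],1],[[82,-174,0],[0,0,16],1],[[82,-174,0],[0,0,16],1]]}}

```text
time: 29.28
ee_pos: [490.6, -273.0, 139.7]
orientation: [-0.034, 0.999, 0.0, -0.0]
wrist_force: [0.3, 0.6, -0.6]
opening: 24.9
finger_force: 49.5
```

```bash
python3 -c "
from h import *
a=slot(-28,-46)
chain((*a,22,94))
look()"
```

```text
at [ 490.6 -273.   139.7] 93.9 open 24.9 t 29.27
  -> [ 492. -271.   22.] 94.0 SHIFT [ -1.8   1.6 117.7] TURN [ 0.  -0.  -0.1]
batt [561.4 202.4] yaw -17.4 [26.3 42.4] | scene [558.  204.4] tri [561.  201.1  11.2]
batt [559.8 283.4] yaw -65.4 [25.3 44.8] | scene None tri None
```

Emit:
{"method": "carry_out", "body": {"plan": [[[-2,2,50],[0,0,0],1],[[-2,2,90],[0,0,0],1],[[-2,2,110],[0,0,0],1],[[-2,2,117],[0,0,0],1],[[-2,2,117],[0,0,0],1]]}}

```text
time: 30.0
ee_pos: [493.2, -268.6, 23.2]
orientation: [-0.036, 0.999, -0.0, 0.0]
wrist_force: [0.2, 0.1, 0.2]
opening: 24.8
finger_force: 49.5
```

Emit:
{"method": "carry_out", "body": {"plan": [[[0,0,0],[0,0,0],0.28],[[0,0,0],[0,0,0],0.28],[[0,0,0],[0,0,0],0.28],[[0,0,-40],[0,0,0],0.28],[[0,0,-95],[0,0,0],0.2]]}}

```text
time: 30.62
ee_pos: [492.1, -269.0, 118.0]
orientation: [-0.035, 0.999, 0.001, -0.001]
wrist_force: [1.0, 0.4, 1.2]
opening: 34.2
finger_force: 0.0
```

```bash
python3 -c "
from h import *
chain((500,-30,140,83),(561.2,202,90,72),maxd=290)"
```

```text
at [ 492.1 -269.   118. ] 94.0 open 34.2 t 30.62
  -> [500. -30. 140.] 83.0 SHIFT [-24.7 237.9 -21.6] TURN [ 0.1 -0.1 11. ]
  -> [561. 202.  90.] 72.0 SHIFT [-32.5 237.7  50. ] TURN [ 0.  0. 11.]
```

Emit:
{"method": "carry_out", "body": {"plan": [[[0,40,-22],[0,0,0],0],[[-10,100,-22],[0,0,4],0],[[-18,160,-22],[0,0,8],0],[[-25,220,-22],[0,0,11],0],[[-25,238,-22],[0,0,11],0]]}}

```text
time: 31.25
ee_pos: [500.8, -27.5, 140.1]
orientation: [0.059, 0.998, 0.0, 0.0]
wrist_force: [0.4, -0.1, -1.4]
opening: 42.7
finger_force: 0.0
```

Emit:
{"method": "carry_out", "body": {"plan": [[[-8,60,10],[0,0,3],0],[[-16,120,20],[0,0,6],0],[[-24,180,30],[0,0,9],0],[[-32,238,50],[0,0,11],0],[[-32,238,50],[0,0,11],0]]}}

```text
time: 31.88
ee_pos: [561.0, 204.6, 87.7]
orientation: [0.154, 0.988, -0.0, -0.001]
wrist_force: [-0.1, -0.8, 0.7]
opening: 42.3
finger_force: 0.0
```

```bash
python3 -c "
from h import *
chain((561.2,202.2,7,72))"
```

```text
at [561.  204.6  87.7] 72.2 open 42.3 t 31.88
  -> [561. 202.   7.] 72.0 SHIFT [-1.1 -2.1 80.7] TURN [-0.1 -0.1  0.2]
```

Emit:
{"method": "carry_out", "body": {"plan": [[[-1,-2,40],[0,0,0],0.05],[[-1,-2,63],[0,0,0],0.05],[[-1,-2,75],[0,0,0],0.05],[[-1,-2,79],[0,0,0],0.05],[[-1,-2,79],[0,0,0],0.05]]}}

```text
time: 32.5
ee_pos: [562.2, 199.8, 11.5]
orientation: [0.156, 0.988, 0.0, 0.0]
wrist_force: [-0.1, -0.8, 0.3]
opening: 40.6
finger_force: 0.0
```

Emit:
{"method": "carry_out", "body": {"plan": [[[0,0,0],[0,0,0],1],[[0,0,0],[0,0,0],1],[[0,0,0],[0,0,0],1],[[0,0,0],[0,0,0],1]]}}

```text
time: 33.0
ee_pos: [562.4, 200.2, 12.0]
orientation: [0.156, 0.988, 0.0, 0.001]
wrist_force: [0.3, -1.3, 6.6]
opening: 23.8
finger_force: 49.9
```

Emit:
{"method": "carry_out", "body": {"plan": [[[0,0,-20],[0,0,0],1],[[0,0,-70],[0,0,0],1],[[0,0,-130],[0,0,0],1],[[0,0,-130],[0,0,0],1]]}}

```text
time: 33.5
ee_pos: [563.7, 200.7, 147.2]
orientation: [0.156, 0.988, 0.002, 0.004]
wrist_force: [0.4, 0.3, -0.3]
opening: 24.5
finger_force: 49.2
```

```bash
python3 -c "
from h import *
a=slot(-28,-2)
chain((510,-20,145,83),(*a,140,94),maxd=290)"
```

```text
at [563.7 200.7 147.2] 72.1 open 24.5 t 33.5
  -> [510. -20. 145.] 83.0 SHIFT [ -16.9 -226.5    1.1] TURN [  0.3   0.5 -10.9]
  -> [ 489. -227.  140.] 94.0 SHIFT [  -4.6 -208.4    5. ] TURN [  0.   0. -11.]
```

Emit:
{"method": "carry_out", "body": {"plan": [[[-4,-50,0],[0,0,-3],1],[[-8,-105,0],[0,0,-6],1],[[-12,-160,0],[0,0,-9],1],[[-17,-210,1],[0,0,-11],1],[[-17,-226,1],[0,0,-11],1]]}}

```text
time: 34.12
ee_pos: [507.5, -22.3, 140.0]
orientation: [0.062, 0.998, -0.0, -0.0]
wrist_force: [1.1, 0.5, -0.1]
opening: 24.3
finger_force: 49.3
```

Emit:
{"method": "carry_out", "body": {"plan": [[[-1,-50,0],[0,0,-3],1],[[-2,-105,0],[0,0,-6],1],[[-3,-160,0],[0,0,-9],1],[[-4,-208,1],[0,0,-11],1],[[-4,-208,1],[0,0,-11],1]]}}

```text
time: 34.75
ee_pos: [486.7, -229.2, 138.7]
orientation: [-0.034, 0.999, -0.0, -0.0]
wrist_force: [-0.3, 0.4, -0.5]
opening: 24.5
finger_force: 49.4
```

```bash
python3 -c "
from h import *
a=slot(-28,-2)
chain((*a,26,94))
look()
s=viewer.capture('scene')
cv2.imwrite('pics/c7.png',cv2.resize(s[130:300,90:260,::-1],(600,600)))"
```

```text
at [ 486.7 -229.2  138.7] 93.9 open 24.5 t 34.75
  -> [ 489. -227.   26.] 94.0 SHIFT [ -2.7   1.6 112.7] TURN [-0.  -0.  -0.1]
batt [559.8 283.4] yaw -65.4 [25.3 44.8] | scene None tri None
```

View pics/c7.png

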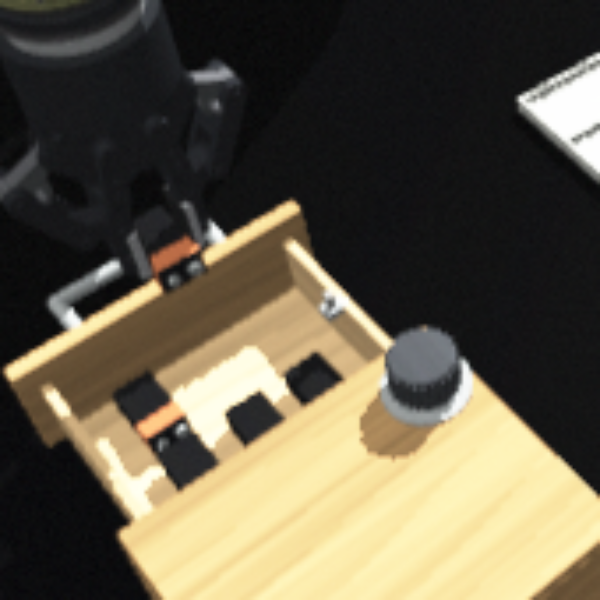

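Four batteries lie flat in the drawer, around crop (145,395), (190,460), (255,415) and (315,378). The fifth is held above the free middle-front slot.

Emit:
{"method": "carry_out", "body": {"plan": [[[-3,2,50],[0,0,0],1],[[-3,2,85],[0,0,0],1],[[-3,2,105],[0,0,0],1],[[-3,2,112],[0,0,0],1],[[-3,2,112],[0,0,0],1]]}}

```text
time: 35.52
ee_pos: [490.3, -224.4, 27.1]
orientation: [-0.036, 0.999, -0.0, 0.0]
wrist_force: [0.3, -0.9, -0.4]
opening: 24.0
finger_force: 49.4
```

Emit:
{"method": "carry_out", "body": {"plan": [[[0,0,0],[0,0,0],0.28],[[0,0,0],[0,0,0],0.28],[[0,0,0],[0,0,0],0.28],[[0,0,-40],[0,0,0],0.28],[[0,0,-95],[0,0,0],0.2]]}}

```text
time: 36.15
ee_pos: [489.3, -224.7, 122.1]
orientation: [-0.035, 0.999, 0.001, -0.001]
wrist_force: [0.5, 0.6, -0.3]
opening: 34.3
finger_force: 0.0
```

```bash
python3 -c "
from h import *
chain((500,-50,140,70),(520,120,120,45),(559.8,283.8,90,24.6),maxd=290)"
```

```text
at [ 489.3 -224.7  122.1] 94.0 open 34.3 t 36.15
  -> [500. -50. 140.] 70.0 SHIFT [-23.  173.5 -17.7] TURN [ 0.1 -0.1 24. ]
  -> [520. 120. 120.] 45.0 SHIFT [ 39.3 166.6  20. ] TURN [ 0.  0. 25.]
  -> [560. 284.  90.] 24.6 SHIFT [ 87.7 144.   30. ] TURN [ 0.   0.  20.4]
```

Emit:
{"method": "carry_out", "body": {"plan": [[[0,40,-18],[0,0,5],0],[[-12,90,-18],[0,0,12],0],[[-23,150,-18],[0,0,20],0],[[-23,173,-18],[0,0,24],0],[[-23,173,-18],[0,0,24],0]]}}

```text
time: 36.78
ee_pos: [500.7, -49.6, 140.0]
orientation: [0.172, 0.985, -0.0, 0.0]
wrist_force: [-0.1, -0.8, -0.4]
opening: 42.8
finger_force: 0.0
```

Emit:
{"method": "carry_out", "body": {"plan": [[[10,45,5],[0,0,6],0],[[20,90,10],[0,0,13],0],[[30,130,15],[0,0,20],0],[[39,167,20],[0,0,25],0],[[39,167,20],[0,0,25],0]]}}

```text
time: 37.4
ee_pos: [521.2, 120.3, 119.4]
orientation: [0.381, 0.924, -0.0, -0.0]
wrist_force: [0.4, 0.3, -0.3]
opening: 42.5
finger_force: 0.0
```

Emit:
{"method": "carry_out", "body": {"plan": [[[22,36,5],[0,0,5],0.1],[[44,72,12],[0,0,10],0.1],[[66,110,22],[0,0,16],0.1],[[88,144,30],[0,0,20],0.1],[[88,144,30],[0,0,20],0.1]]}}

```text
time: 38.02
ee_pos: [560.8, 284.0, 88.8]
orientation: [0.536, 0.844, -0.0, -0.0]
wrist_force: [-0.2, -0.5, 0.8]
opening: 38.3
finger_force: 0.0
```

```bash
python3 -c "
from h import *
chain((559.8,283.0,7,24.6))
s=viewer.capture('scene')
cv2.imwrite('pics/c8.png',cv2.resize(s[80:220,230:390,::-1],(640,560)))"
```

```text
at [560.8 284.   88.8] 25.2 open 38.3 t 38.02
  -> [560. 283.   7.] 24.6 SHIFT [-0.4 -1.3 81.8] TURN [-0.1  0.   0.6]
```

View pics/c8.png

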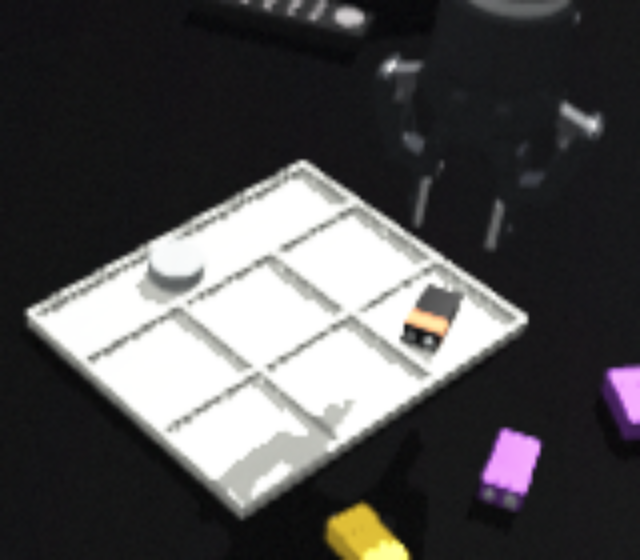

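Only the last battery remains in the tray, at crop (433,315), with the fingers above it. I'll pick it.

Emit:
{"method": "carry_out", "body": {"plan": [[[0,-1,40],[0,0,0],0.1],[[0,-1,65],[0,0,0],0.1],[[0,-1,77],[0,0,0],0.1],[[0,-1,81],[0,0,0],0.1],[[0,-1,81],[0,0,0],0.1]]}}

```text
time: 38.7
ee_pos: [560.1, 282.9, 9.6]
orientation: [0.537, 0.844, 0.0, 0.0]
wrist_force: [-0.3, 0.9, 0.0]
opening: 38.1
finger_force: 0.0
```

Emit:
{"method": "carry_out", "body": {"plan": [[[0,0,0],[0,0,0],1],[[0,0,0],[0,0,0],1],[[0,0,0],[0,0,0],1],[[0,0,0],[0,0,0],1]]}}

```text
time: 39.2
ee_pos: [560.2, 283.4, 10.0]
orientation: [0.537, 0.844, 0.001, 0.001]
wrist_force: [-0.3, -2.1, 6.7]
opening: 24.3
finger_force: 50.2
```

Emit:
{"method": "carry_out", "body": {"plan": [[[0,0,-20],[0,0,0],1],[[0,0,-70],[0,0,0],1],[[0,0,-130],[0,0,0],1],[[0,0,-130],[0,0,0],1]]}}

```text
time: 39.7
ee_pos: [561.4, 284.1, 145.5]
orientation: [0.537, 0.844, 0.004, 0.003]
wrist_force: [0.8, 0.8, -1.0]
opening: 24.7
finger_force: 49.4
```

```bash
python3 -c "
from h import *
a=slot(-28,42)
chain((520,120,140,50),(500,-40,140,72),(*a,140,94),maxd=290)"
```

```text
at [561.4 284.1 145.5] 25.1 open 24.7 t 39.7
  -> [520. 120. 140.] 50.0 SHIFT [-131.1 -107.     4.4] TURN [  0.5   0.1 -24.9]
  -> [500. -40. 140.] 72.0 SHIFT [ -87.5 -135.4    0. ] TURN [  0.   0. -22.]
  -> [ 486. -184.  140.] 94.0 SHIFT [ -31.2 -140.8    0. ] TURN [  0.   0. -22.]
```

Emit:
{"method": "carry_out", "body": {"plan": [[[-33,-27,0],[0,0,-6],1],[[-66,-54,0],[0,0,-12],1],[[-100,-81,0],[0,0,-19],1],[[-131,-107,0],[0,0,-25],1],[[-131,-107,0],[0,0,-25],1]]}}

```text
time: 40.33
ee_pos: [517.5, 117.2, 139.1]
orientation: [0.342, 0.94, -0.0, -0.0]
wrist_force: [0.1, 1.1, -0.1]
opening: 24.2
finger_force: 49.4
```

Emit:
{"method": "carry_out", "body": {"plan": [[[-22,-34,0],[0,0,-5],1],[[-44,-68,0],[0,0,-11],1],[[-66,-102,0],[0,0,-17],1],[[-87,-135,0],[0,0,-22],1],[[-87,-135,0],[0,0,-22],1]]}}

```text
time: 40.95
ee_pos: [498.0, -41.5, 138.9]
orientation: [0.157, 0.988, -0.0, 0.0]
wrist_force: [-0.3, 0.5, -1.5]
opening: 24.7
finger_force: 49.5
```

Emit:
{"method": "carry_out", "body": {"plan": [[[-8,-35,0],[0,0,-5],1],[[-16,-70,0],[0,0,-11],1],[[-24,-106,0],[0,0,-17],1],[[-31,-141,0],[0,0,-22],1],[[-31,-141,0],[0,0,-22],1]]}}

```text
time: 41.58
ee_pos: [484.3, -184.5, 138.7]
orientation: [-0.034, 0.999, 0.0, -0.0]
wrist_force: [0.9, 0.7, -0.6]
opening: 24.7
finger_force: 49.5
```

```bash
python3 -c "
from h import *
a=slot(-28,42)
chain((*a,24,94))
s=viewer.capture('scene')
cv2.imwrite('pics/c9.png',cv2.resize(s[150:290,100:240,::-1],(560,560)))"
```

```text
at [ 484.3 -184.5  138.7] 93.9 open 24.7 t 41.58
  -> [ 486. -184.   24.] 94.0 SHIFT [ -1.9   0.8 114.7] TURN [ 0.  -0.  -0.1]
```

View pics/c9.png

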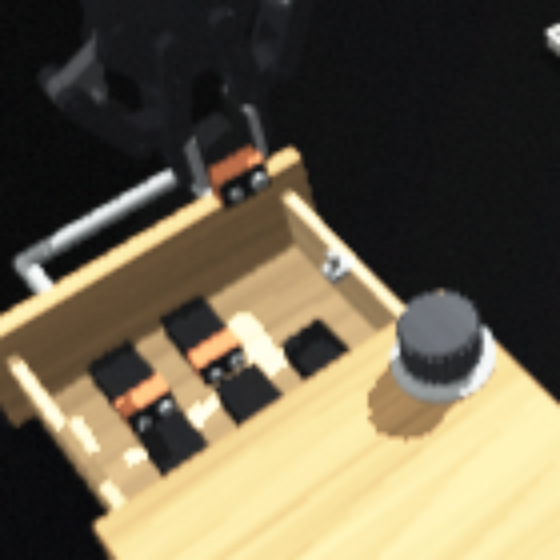

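Five are in and the front-left slot is free, so I'll place the sixth. Then I'll lift clear.

Emit:
{"method": "carry_out", "body": {"plan": [[[-2,1,50],[0,0,0],1],[[-2,1,85],[0,0,0],1],[[-2,1,107],[0,0,0],1],[[-2,1,114],[0,0,0],1],[[-2,1,114],[0,0,0],1]]}}

```text
time: 42.25
ee_pos: [486.5, -182.0, 25.1]
orientation: [-0.035, 0.999, 0.0, 0.0]
wrist_force: [0.0, -0.6, 0.6]
opening: 24.2
finger_force: 49.5
```

Emit:
{"method": "carry_out", "body": {"plan": [[[0,0,0],[0,0,0],0.28],[[0,0,0],[0,0,0],0.28],[[0,0,0],[0,0,0],0.28],[[0,0,-40],[0,0,0],0.28],[[0,0,-95],[0,0,0],0.28]]}}

```text
time: 42.88
ee_pos: [485.4, -182.5, 120.2]
orientation: [-0.035, 0.999, 0.001, -0.001]
wrist_force: [0.2, -0.4, 0.9]
opening: 30.9
finger_force: 0.0
```

```bash
python3 -c "
from h import *
chain((390,-160,150,40),(405.5,-231,130,4),(405.5,-231,42,4))
s=viewer.capture('scene')
cv2.imwrite('pics/c10.png',cv2.resize(s[140:290,90:240,::-1],(560,560)))"
```

```text
at [ 485.4 -182.5  120.2] 94.0 open 30.9 t 42.88
  -> [ 438. -171.  135.] 67.0 SHIFT [ 46.8  14.6 -14.8] TURN [ 0.  -0.1 27. ]
  -> [ 390. -160.  150.] 40.0 SHIFT [ 48.3  -8.3 -14.9] TURN [ 0.  0. 27.]
  -> [ 406. -231.  130.] 4.0 SHIFT [-64.4 -33.8  20. ] TURN [ 0.  0. 36.]
  -> [ 406. -231.   42.] 4.0 SHIFT [ 0.  0. 88.] TURN [0. 0. 0.]
```

View pics/c10.png

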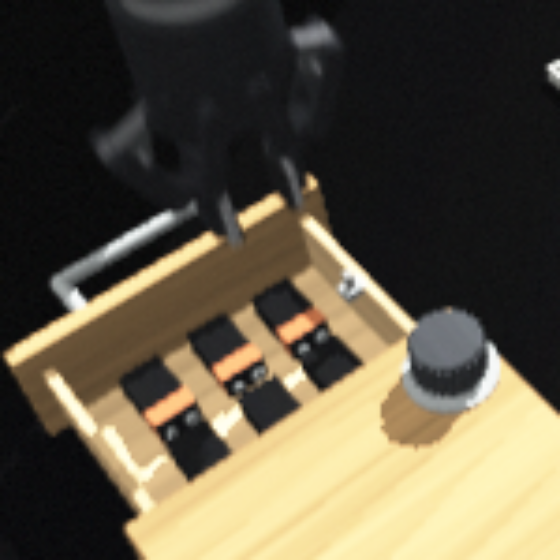

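All six are flat in the drawer, in two rows of three (crop x 120–360, y 280–475). Now I go back to the handle and push the drawer shut.

Emit:
{"method": "carry_out", "body": {"plan": [[[47,15,-20],[0,0,9],0.28],[[47,15,-20],[0,0,18],0.28],[[47,15,-20],[0,0,27],0.28],[[47,15,-20],[0,0,27],0.28]]}}

```text
time: 43.42
ee_pos: [438.1, -171.1, 139.9]
orientation: [0.199, 0.98, -0.0, 0.0]
wrist_force: [0.2, 0.6, -0.0]
opening: 30.8
finger_force: 0.0
```

Emit:
{"method": "carry_out", "body": {"plan": [[[48,-8,-10],[0,0,9],0.28],[[48,-8,-10],[0,0,18],0.28],[[48,-8,-10],[0,0,27],0.28],[[48,-8,-10],[0,0,27],0.28]]}}

```text
time: 43.92
ee_pos: [390.8, -159.8, 149.8]
orientation: [0.42, 0.907, -0.0, 0.0]
wrist_force: [1.3, -0.4, -0.7]
opening: 30.8
finger_force: 0.0
```

Emit:
{"method": "carry_out", "body": {"plan": [[[-64,-34,15],[0,0,9],0.28],[[-64,-34,15],[0,0,18],0.28],[[-64,-34,15],[0,0,27],0.28],[[-64,-34,15],[0,0,36],0.28],[[-64,-34,15],[0,0,36],0.28]]}}

```text
time: 44.55
ee_pos: [406.0, -230.6, 134.6]
orientation: [0.68, 0.734, -0.0, -0.0]
wrist_force: [-0.1, 0.2, 0.2]
opening: 30.7
finger_force: 0.0
```

```bash
python3 -c "
from h import *
chain((405.5,-231,43,4))
S=.64
s=viewer.capture('scene');t=viewer.capture('top')
cv2.imwrite('pics/c11.png',np.hstack([cv2.resize(t[150:290,290:430,::-1],(400,400)),cv2.resize(s[140:290,80:230,::-1],(400,400))]))"
```

```text
at [ 406.  -230.6  134.6] 4.4 open 30.7 t 44.55
  -> [ 406. -231.   43.] 4.0 SHIFT [-0.3 -0.5 91.6] TURN [-0.  -0.   0.4]
```

View pics/c11.png

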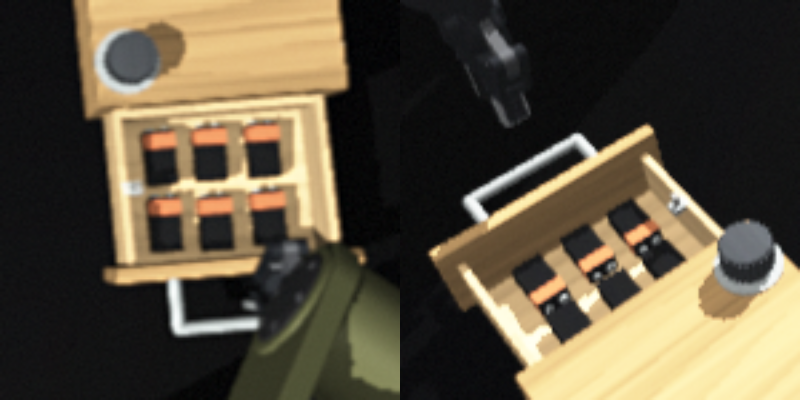

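The top view shows all six neatly inside and the gripper over the bar. I'll descend and grip it.

Emit:
{"method": "carry_out", "body": {"plan": [[[0,-1,50],[0,0,0],0.28],[[0,-1,75],[0,0,0],0.28],[[0,-1,88],[0,0,0],0.28],[[0,-1,91],[0,0,0],0.28],[[0,-1,91],[0,0,0],0.28]]}}

```text
time: 45.28
ee_pos: [405.4, -230.9, 44.5]
orientation: [0.681, 0.732, 0.0, 0.001]
wrist_force: [-0.5, -0.0, 0.6]
opening: 30.8
finger_force: 0.0
```

Emit:
{"method": "carry_out", "body": {"plan": [[[0,0,0],[0,0,0],1],[[0,0,0],[0,0,0],1],[[0,0,0],[0,0,0],1],[[0,0,0],[0,0,0],1]]}}

```text
time: 45.78
ee_pos: [405.4, -230.9, 44.6]
orientation: [0.682, 0.732, 0.0, 0.001]
wrist_force: [-0.7, 2.0, 6.8]
opening: 8.2
finger_force: 48.8
```

Emit:
{"method": "carry_out", "body": {"plan": [[[0,8,0],[0,0,0],1],[[0,18,0],[0,0,0],1],[[0,30,0],[0,0,0],1],[[0,42,0],[0,0,0],1],[[0,50,0],[0,0,0],1]]}}

```text
time: 46.4
ee_pos: [455.5, -226.8, 44.6]
orientation: [0.681, 0.732, 0.0, 0.0]
wrist_force: [-2.4, 4.9, 8.8]
opening: 8.3
finger_force: 49.1
```

Emit:
{"method": "carry_out", "body": {"plan": [[[0,10,0],[0,0,0],1],[[0,22,0],[0,0,0],1],[[0,34,0],[0,0,0],1],[[0,44,0],[0,0,0],1],[[0,50,0],[0,0,0],1]]}}

```text
time: 47.02
ee_pos: [505.3, -222.7, 44.6]
orientation: [0.681, 0.732, 0.001, -0.0]
wrist_force: [-3.1, 9.6, 9.3]
opening: 7.8
finger_force: 49.2
```

Emit:
{"method": "carry_out", "body": {"plan": [[[0,8,0],[0,0,0],1],[[0,16,0],[0,0,0],1],[[0,22,0],[0,0,0],1],[[0,26,0],[0,0,0],1],[[0,28,0],[0,0,0],1]]}}

```text
time: 47.65
ee_pos: [533.0, -220.3, 44.6]
orientation: [0.681, 0.732, 0.001, -0.001]
wrist_force: [-11.6, 11.0, 12.6]
opening: 8.3
finger_force: 49.8
```

Emit:
{"method": "carry_out", "body": {"plan": [[[0,1,0],[0,0,0],1],[[0,1,0],[0,0,0],1],[[0,1,0],[0,0,0],1]]}}

```text
time: 48.02
ee_pos: [532.9, -220.4, 44.6]
orientation: [0.681, 0.732, -0.0, -0.001]
wrist_force: [-10.5, 11.9, 14.0]
opening: 8.0
finger_force: 49.8
```

The push meets a stop at the original shut position (x≈533). I'll release and lift.

Emit:
{"method": "carry_out", "body": {"plan": [[[0,0,0],[0,0,0],0.28],[[0,0,0],[0,0,0],0.28],[[0,0,0],[0,0,0],0.28],[[0,0,-40],[0,0,0],0.28],[[0,0,-100],[0,0,0],0.28]]}}

```text
time: 48.65
ee_pos: [532.8, -221.3, 143.5]
orientation: [0.682, 0.732, -0.001, -0.002]
wrist_force: [-0.2, 0.5, -0.0]
opening: 30.5
finger_force: 0.0
```

Emit:
{"method": "carry_out", "body": {"plan": [[[60,-60,-40],[0,0,0],0.28],[[120,-60,-40],[0,0,0],0.28],[[180,-60,-40],[0,0,0],0.28],[[180,-60,-40],[0,0,0],0.28]]}}

```text
time: 49.15
ee_pos: [460.6, -43.9, 184.4]
orientation: [0.681, 0.732, 0.0, 0.0]
wrist_force: [0.7, -0.4, 0.3]
opening: 31.0
finger_force: 0.0
```

```bash
python3 -c "
from h import *
t=viewer.capture('top');s=viewer.capture('scene')
cv2.imwrite('pics/c12.png',np.hstack([cv2.resize(t[90:230,290:430,::-1],(400,400)),cv2.resize(s[180:330,90:240,::-1],(400,400))]));look();chain()"
```

```text
at [461.4 -46.9 183.7] 4.1 open 30.9 t 49.35
```

View pics/c12.png

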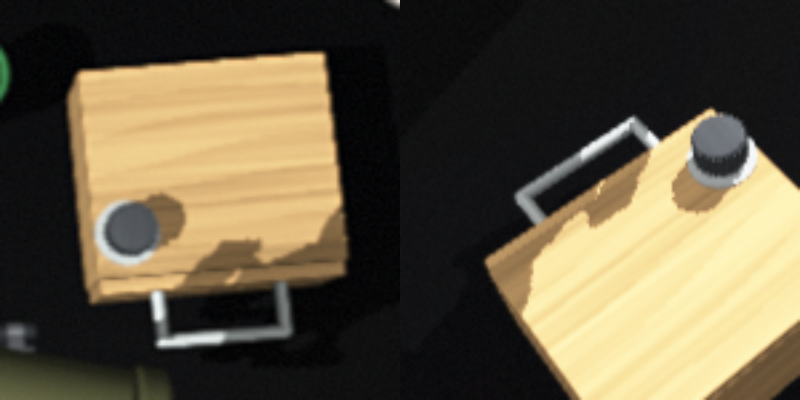

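The drawer is shut as it was at the start, the tray is empty and the arm is clear.

```bash
python3 -c "
from cell import hand_in
print(hand_in())"
```

```text
the job is handed in; nothing more can be done
None
```

All six batteries are in the drawer and it is pushed shut; the catch was already free, so the knob was not turned, and the job is handed in (no verdict was returned).

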